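# Lock a specimen in the classroom viewer and flip the magnifier over it

## Task

Take the stone specimen out of its wooden stand, lower its T-shaped foot through the slot in the viewer's stage until its flange lies flat on the stage, and give it a quarter turn so that it is locked across the slot. Then tip the sprung magnifier past its snap point so that it springs over and lies level above the specimen. Leave the jar, the jar lid and the beaker where they stand.

Things in the scene. Friction and masses are not known exactly. Their poses are not given: they have to be found in the camera images.
- specimen_mid (a point): Centre of the specimen's marble slab, 50 (x) x 18 (y) x 42 mm high: grip it across y. Loose, about 160 g, z up. Under the slab: black flange, 60 mm across, 6 thick (underside 27 mm below this point), steel stem 11 mm across, 14 long, and T-bar 44 (along x) x 11 x 10 mm high (underside 51 mm below this point). Half a turn makes no difference.
- stand: Wooden block 90 (x) x 70 (y) x 40 mm high, fixed to the table, origin under its centre. A slot in its top, 52 mm (x) by 18 mm (y) and 28 mm deep, holds the specimen's foot, the flange resting on the block; the specimen lifts straight out.
- slot (a point): Centre of the slot in the fixed viewer's stage, level with the stage's upper face. x along the slot (away from the robot), y left, to the hinge, z up. Slot 52 (x) x 18 mm (y) in a plate 140 x 120 x 10 mm thick; the T-bar can turn either way in the 28 mm high space below. Seated, the slab's centre is 27 mm above this point; locked, its length lies along y.
- hinge (a point): Middle of the magnifier's hinge axis (along x; axes as for the slot): 85 mm left (y) of the slot centre and 70 mm above the stage face. Two hinge posts 10 (x) x 20 (y) mm at x -34 and +34 mm reach 4 mm above the axis.
- magnifier (a joint): Magnifier angle, rad. 0: parked, leaning 30 degrees outward (+y) from vertical; 0.52: upright; 2.09: other stop, level above the stage and slot. An over-centre spring pulls it to the nearer stop; snap point about 0.70, just past upright. Push it from its outer side towards -y, about 3 N at the frame; past the snap point it flies on by itself.
- lens (a point): Centre of the magnifier's lens, 85 mm from the hinge axis; it moves with the magnifier. Black square frame, 84 x 84 mm, 8 mm thick, x -42 to +42 mm, reaching from 43 to 127 mm from the hinge axis; a 50 mm wide arm joins it to the hinge.
- lamp (a point): Middle of the lower front edge (robot's side) of the fixed white lamp head above the parked magnifier; axes as for the slot. The head runs 150 mm back (+x), 55 mm to either side (y), 28 mm up, on a 20 mm column 135 mm behind this point. No room to reach the magnifier straight down: come in below it from -x, tool tilted about 40 degrees, fingertips forward.
- jar: Bystander: white closed jar, 62 mm across, 85 mm high, loose; origin under its centre.
- jar_lid: Bystander: loose white jar lid lying flat, 68 mm across, 16 mm high; origin under its centre.
- beaker: Bystander: clear beaker, 72 mm across the rim, 90 mm high, loose; origin under its centre.
Mind the look-alikes: they are no part of the job. What is shaped like the part that bears specimen_mid but turquoise or yellow is not meant.

How it is judged (in metres and radians):
On the way, in this order (a step that is already met when the one before it is completed fails the run):
1. the specimen's foot is through the stage slot, its flange on the stage, and it is turned across the slot (z of specimen_mid in the frame of slot between 0.022 and 0.03 m and horizontal distance between specimen_mid and slot below 0.015 m and angle between specimen_mid's own z axis and vertical below 0.1 rad and angle between the x axis of specimen_mid and the x axis of slot, either way round above 1.2 rad), for 0.2 s.
2. the magnifier has sprung over to the stop above the stage (value of joint magnifier above 2 rad), for 0.2 s.
At the end, for the whole second after the job is handed in: Specimen upright (6 degrees) in the stage slot, flange on the stage (slab centre 22 to 30 mm above the stage face, within 15 mm of the slot centre), slab at least 69 degrees from the slot's direction; magnifier at its stop above the stage (joint above 2.0 rad) (all of step 1 and value of joint magnifier above 2 rad); the robot touches nothing.
It fails at once if the jar is moved by more than 20 mm (distance of jar from where it was at the start of the episode above 0.02 m).
It fails at once if the jar lid is moved by more than 20 mm (distance of jar_lid from where it was at the start of the episode above 0.02 m).
It fails at once if the beaker is moved by more than 20 mm (distance of beaker from where it was at the start of the episode above 0.02 m).
It also fails if it takes over 58 s, if anything falls off the work surface, if the arm or the gripper's body presses on something with over 40 N, if the wrist force passes 120 N, or if a joint passes its speed limit or range.

## Robot

A 7-joint arm with a two-finger parallel gripper is mounted at the origin on the work surface. World frame = base frame: x ahead of the robot, y to its left, z up, the work surface at z = 0. Lengths are in m, angles in degrees, forces in N, time in s.
With the tool pointing down it reaches from about 0.4 to 0.85 m from the base axis. Payload 4.5 kg.
Tool frame: the origin (TCP) lies at the very end of the fingers, on their centre line; the grasp point (between the pads) lies arm.grasp_offset behind it (arm.grasp_offset is the distance from the TCP to the grasp point, in m); z points along the fingers, y is the direction in which the jaws open and shut (so a half turn about z gives the same grasp; the last joint's range is limited). The gripper opens to 85 mm and grips with 20 to 120 N. Pads are 22 mm wide; open, the fingers measure 114 mm over their backs; the gripper's body (76 mm by 85 mm) begins 54 mm behind the grasp point. The pads swing forward as they close: fully open they stand 13 mm farther back than shut.
Start: joints at [71.837, 39.483, -11.15, 89.685, 9.013, 51.709, -12.324], TCP at [0.215, -0.587, 0.197] pointing down, gripper open.
Joint ranges: [-172.22, 172.22], [-26.19, 119.32], [-84.43, 86.54], [7.71, 146.69], [-57.33, 237.33], [2.42, 119.75], [-152.13, 152.13]. Speed limits (degrees/s): [147.25, 147.25, 180, 180, 180, 180, 180].

## Interface

Orientations are given as a 3x3 rotation matrix whose columns are the frame's x, y, z axes.
In Python, from plant import arm gives the robot as it stands. The module is installed in compiled form; this text tells all that it offers.
- The arm moves only by the tool step_arm, never from a script. Its argument "targets" is a list of rows, each a list of 7 numbers: the turn, a rotation vector about the world's x, y, z in rad, then the shift along the world's x, y, z in m, then the opening, from -1 (shut) to 1 (fully open). In form: [[rx, ry, rz, tx, ty, tz, hand], ...]. A call has 1 to 8 rows; each row is the pose to reach, as a shift and turn from the pose commanded when the call began; what a row does not reach only later rows make up. A row lasts 1/8 s, in which the tool goes at most 62.5 mm and 10.7 degrees, less where a joint would pass 70% of its speed; a pose out of reach is approached as far as the arm can. A call with a gripper value outside its range is refused whole. The fingers move at their own pace and stop on an object; the grip force is fixed at half the most. Time passes only in rows, so rows that repeat a pose let the fingers close. It gives the time, the measured TCP pose, the force and the opening at its end, in the units of the state.
- arm.read_state(): the state, without advancing time (a new reading comes with each control period).
- arm.grab_frame(name): name is "scene" or "top" or "wrist"; returns (picture, depth): 400x640x3 uint8, red, green, blue; 400x640 float32, m along the optical axis (not along the pixel's ray), 0 where there is no reading.
- arm.camera_info(name): a dict with "K" (3x3 intrinsics, pixels), "k1" (the pictures are not rectified: a ray, as slopes to the right and down, at radius r is drawn at 1 + k1 r^2 times it, then the intrinsics apply), "R" (3x3) and "t" (3): a world point X has camera coordinates R X + t. Camera axes: x right, y down, z forward; pixel columns grow to the right and rows downward; lengths in m; the calibration is good to about 2 mm. A picture is of the moment at which its call begins: read the wrist's pose just before it. camera_info takes no time and is no camera call; for the wrist camera it gives the pose at the moment of the call.
- arm.job_done(): hands the job in, once; it reports no verdict.
The state is a dict: "time_s": time; "joints": joint angles; "qd": joint speeds; "effort": joint torques, N m; "tcp_pos": TCP position; "eef_rot": TCP orientation; "ft_force": force on the tool from outside, world axes, zero at the start; "torque": the same for the moment, N m; "gripper_width": finger opening in m.
Only numpy, scipy, OpenCV 4.12 (cv2) and the standard library are available. Lean on these libraries where they do the work, as an engineer would, in place of code of your own. Each camera call takes 0.05 s, during which the arm holds its last target.

## Working session

There is one attempt and no reset: what is moved stays moved. The work goes in short steps, Python scripts to look and compute and a tool call to move; the robot and the scene stay as the last step left them, time stands still between calls to the robot, and variables do not carry over. Pictures are saved under pics/ and viewed, and the job is handed in when it is done.

Besides the shell and the picture viewer there is one more tool, called after "Emit:" in YAML: its name, and indented under it one key for each argument. step_arm: Moves the arm, as the interface text tells. Its arguments: {"type":"object","properties":{"targets":{"type":"array"}},"required":["targets"]}

```bash
mkdir -p pics; ls
python3 - <<'E'
from plant import arm
import cv2,numpy as np
print(arm.grasp_offset)
s=arm.read_state();print(s)
for n in ["scene","top","wrist"]:
    i=arm.camera_info(n);print(n,i)
    p,d=arm.grab_frame(n)
    cv2.imwrite(f"pics/{n}0.png",p[:,:,::-1]);np.savez(f"{n}0.npz",p=p,d=d,**i)
    print((d>0).mean())
E
```

```text
pics
0.0187
{'time_s': 0.0, 'joints': array([ 71.83690461,  39.53418629, -11.14449971,  89.74683962,
         9.0150943 ,  51.70818274, -12.3237084 ]), 'qd': array([-0.09052684, -0.00114913,  0.05639945,  0.04853234,  0.13312981,
       -0.03180676,  0.00773317]), 'effort': array([ 1.29248606e-04, -5.39610672e+01, -1.26656435e+00, -1.58546662e+01,
        9.10364179e-03,  9.25997389e-03, -9.77052082e-06]), 'tcp_pos': array([ 0.21446888, -0.58627904,  0.19566389]), 'eef_rot': array([[ 9.39054250e-01,  3.43768057e-01, -7.98906817e-04],
       [ 3.43768943e-01, -9.39052746e-01,  1.68954434e-03],
       [-1.69404266e-04, -1.86121315e-03, -9.99998254e-01]]), 'ft_force': array([ 0.11428424, -0.633113  ,  0.23364265]), 'torque': array([ 0.01846031,  0.03140476, -0.00680201]), 'gripper_width': 0.08523444949345413}
scene {'K': array([[368.18878837,   0.        , 313.21052344],
       [  0.        , 368.18878837, 201.57343746],
       [  0.        ,   0.        ,   1.        ]]), 'k1': -0.040621283612495236, 'R': array([[ 0.36289198,  0.93155729,  0.02259261],
       [ 0.66658188, -0.24257512,
[... 256 characters left out ...]
        ,   0.        ,   1.        ]]), 'k1': -0.039960252768976835, 'R': array([[-0.02731656, -0.99949181, -0.01642959],
       [-0.99387017,  0.02891692, -0.10670473],
       [ 0.10712559,  0.01341407, -0.994155  ]]), 't': array([-0.00603021,  0.49760356,  1.22891145])}
0.99617578125
wrist {'K': array([[340.12032877,   0.        , 323.97296714],
       [  0.        , 340.12032877, 197.41279537],
       [  0.        ,   0.        ,   1.        ]]), 'k1': -0.07155842823758182, 'R': array([[ 0.34499591, -0.93860324, -0.00133458],
       [-0.90178404, -0.33185621,  0.27686999],
       [-0.26031396, -0.09431551, -0.96090646]]), 't': array([-0.62292716, -0.03634236,  0.37988077])}
0.99630078125
```

View pics/scene0.png

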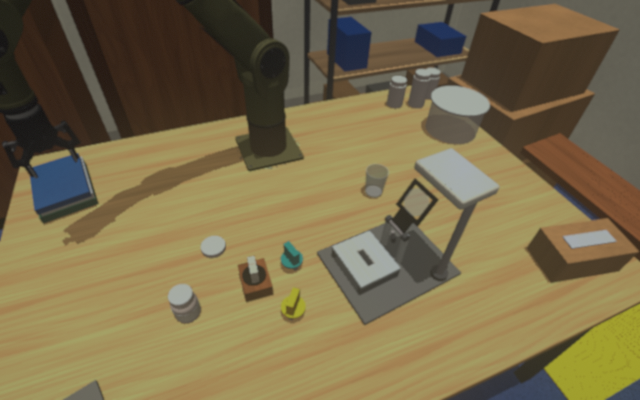

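View pics/top0.png

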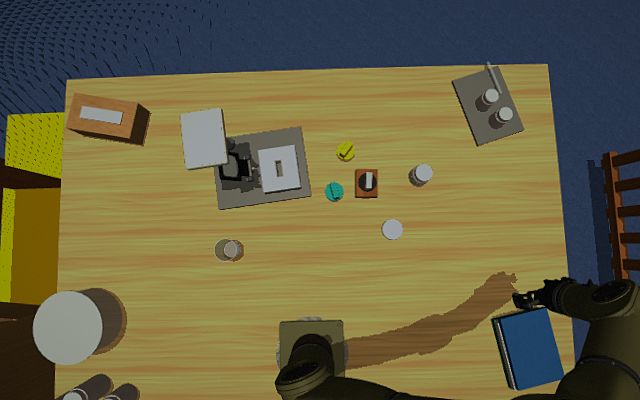

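View pics/wrist0.png

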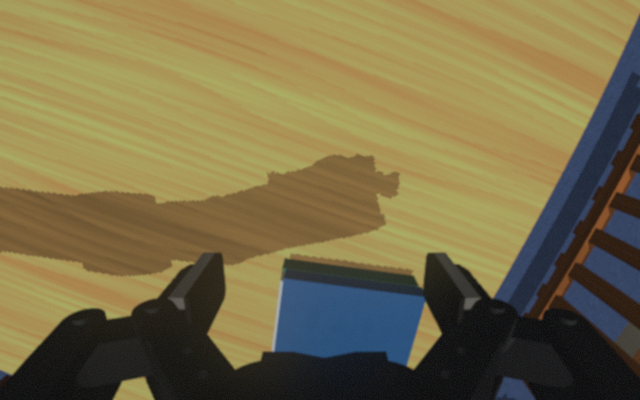

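Pictures: in the top view the stone slab sits in a wooden stand at (368,181). The look-alikes are turquoise at (334,191) and yellow at (346,151). The jar is at (421,174), the lid at (392,229) and the beaker at (229,250). The stage slot is at (279,169) with the magnifier parked under the lamp at (205,138). Candidates for the specimen are therefore (368,181), (334,191) and (346,151). I choose the white one in the wooden stand and check it in a crop.

```bash
cat > h.py <<'E'
import numpy as np,cv2
def load(n): return dict(np.load(n))
def rays(z,uv):
    uv=np.asarray(uv,float).reshape(-1,2)
    K=z['K'];d=np.array([float(z['k1']),0,0,0,0])
    # iterative undistort
    x=(uv-[K[0,2],K[1,2]])/[K[0,0],K[1,1]];y=x.copy()
    for _ in range(20): y=x/(1+float(z['k1'])*(y**2).sum(1,keepdims=True))
    dc=np.c_[y,np.ones(len(y))]
    return -z['R'].T@z['t'], dc@z['R']
def plane(z,uv,h):
    o,r=rays(z,uv); return o+r*((h-o[2])/r[:,2:3])
def proj(z,X):
    X=np.atleast_2d(X);c=X@z['R'].T+z['t'];y=c[:,:2]/c[:,2:]
    y=y*(1+float(z['k1'])*(y**2).sum(1,keepdims=True))
    return y*[z['K'][0,0],z['K'][1,1]]+[z['K'][0,2],z['K'][1,2]]
def cloud(z):
    d=z['d'];v,u=np.mgrid[:400,:640]
    o,r=rays(z,np.c_[u.ravel(),v.ravel()])
    return (o+r*d.reshape(-1,1)).reshape(400,640,3)
def crop(z,u0,u1,v0,v1,f,name):
    p=z['p'][v0:v1,u0:u1,::-1];cv2.imwrite(name,cv2.resize(p,None,fx=f,fy=f,interpolation=cv2.INTER_CUBIC))
E
python3 - <<'E'
from h import *
t=load('top0.npz');s=load('scene0.npz')
crop(t,170,450,95,265,2.8,'pics/topc.png'); crop(s,160,520,130,340,2.2,'pics/scenec.png')
C=cloud(t)
def rng(u0,u1,v0,v1,lo,hi):
    c=C[v0:v1,u0:u1].reshape(-1,3); m=(c[:,2]>lo)&(c[:,2]<hi);c=c[m];print(len(c),np.median(c,0) if len(c) else '',c.min(0) if len(c) else '',c.max(0) if len(c) else '')
print('table',np.median(C[255:300,300:400,2]))
rng(350,385,160,205,.075,.12)
rng(350,385,160,205,.03,.043)
print(np.round(C[181,360:378],3)); print(np.round(C[168:196,368,2],3))
print('stage',np.median(C[150:190,262:272],(0,1)),np.median(C[150:190,287:295],(0,1)))
print('lamp');rng(175,235,100,175,.2,.5)
E
```

```text
table 0.0007507637002354128
106 [ 0.54131542 -0.19290312  0.08858045] [ 0.51662193 -0.20371587  0.07561569] [ 0.56621447 -0.18269283  0.09676789]
280 [ 0.52896467 -0.1815086   0.04018202] [ 0.49512951 -0.22549568  0.03339853] [ 0.58643824 -0.15550611  0.04299174]
[[ 0.544 -0.169  0.049]
 [ 0.544 -0.173  0.047]
 [ 0.544 -0.176  0.048]
 [ 0.545 -0.179  0.045]
 [ 0.544 -0.182  0.05 ]
 [ 0.543 -0.185  0.052]
 [ 0.538 -0.184  0.088]
 [ 0.537 -0.186  0.091]
 [ 0.538 -0.19   0.087]
 [ 0.538 -0.193  0.087]
 [ 0.537 -0.196  0.091]
 [ 0.537 -0.199  0.092]
 [ 0.543 -0.208  0.048]
 [ 0.543 -0.211  0.05 ]
 [ 0.543 -0.214  0.048]
 [ 0.543 -0.218  0.047]
 [ 0.542 -0.22   0.052]
 [ 0.544 -0.225  0.04 ]]
[0.001 0.042 0.043 0.041 0.09  0.086 0.089 0.085 0.09  0.087 0.09  0.092
 0.092 0.087 0.085 0.09  0.089 0.091 0.09  0.088 0.077 0.059 0.045 0.043
 0.038 0.041 0.041 0.043]
stage [0.59053017 0.13007336 0.0508543 ] [0.58697407 0.0534339  0.05092242]
lamp
2608 [0.62217666 0.2509205  0.31982163] [0.54847239 0.19374799 0.20023459] [0.70642644 0.31734433 0.32648452]
```

View pics/topc.png

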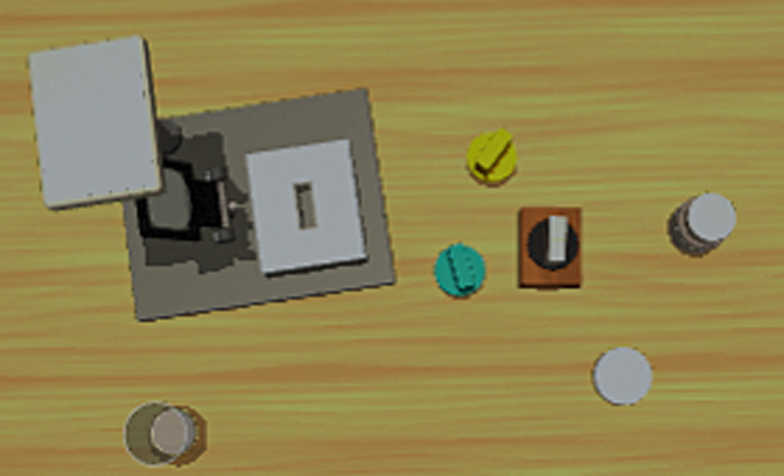

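View pics/scenec.png

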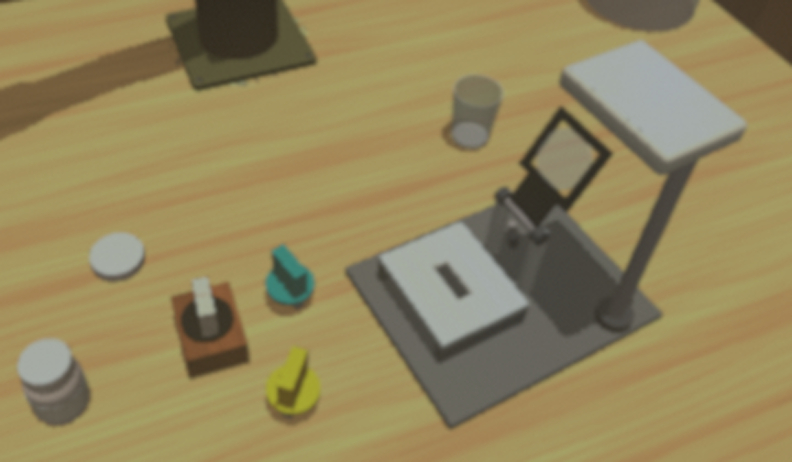

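The crops confirm the white slab on a black flange in the wooden stand. Next I measure the slab, the stand, the stage and slot, and the lamp.

```bash
cat > meas.py <<'E'
from h import *
t=load('top0.npz');s=load('scene0.npz')
def rect(z,mask,h,box):
    m=np.zeros((400,640),np.uint8);u0,u1,v0,v1=box;m[v0:v1,u0:u1]=mask[v0:v1,u0:u1]*255
    c,_=cv2.findContours(m,cv2.RETR_EXTERNAL,cv2.CHAIN_APPROX_NONE);c=max(c,key=cv2.contourArea)
    P=plane(z,c.reshape(-1,2),h)[:,:2]
    r=cv2.minAreaRect((P*1000).astype(np.float32)); mm=m
    return r,cv2.contourArea(c)
h=cv2.cvtColor(t['p'],cv2.COLOR_RGB2HSV)
for n,z,boxes in (('top',t,[(245,310,135,200),(350,385,160,205),(177,232,105,172)]),('scene',s,[(325,405,225,295),(235,275,250,305),(410,500,145,205)])):
    h=cv2.cvtColor(z['p'],cv2.COLOR_RGB2HSV);C=cloud(z)
    st=(np.abs(C[:,:,2]-.051)<.006)&(h[:,:,1]<60)&(h[:,:,2]>110)
    print(n,'stage',rect(z,st,.0505,boxes[0]))
    st=(C[:,:,2]>.07)&(h[:,:,1]<80)
    b=boxes[1]
    print('slab top',rect(z,(np.abs(C[:,:,2]-.088)<.008),.088,b))
    br=(h[:,:,1]>120)&(h[:,:,0]<12)
    print('stand',rect(z,(np.abs(C[:,:,2]-.042)<.012),.04,b))
    print('lamp',rect(z,C[:,:,2]>.3,.322,boxes[2]), np.median(C[boxes[2][2]:boxes[2][3],boxes[2][0]:boxes[2][1]][C[boxes[2][2]:boxes[2][3],boxes[2][0]:boxes[2][1],2]>.3],0))
    # slot
    b=boxes[0]
    g=cv2.cvtColor(z['p'],cv2.COLOR_RGB2GRAY)
    if n=='top': sb=(272,287,157,181)
    else: sb=(352,380,246,268)
    q=g[sb[2]:sb[3],sb[0]:sb[1]]; print(q if n=='top' else q[::2])
E
python3 meas.py
```

```text
top stage (((594.3463745117188, 90.85011291503906), (140.625244140625, 119.47134399414062), 6.957914352416992), 1500.5)
slab top (((542.40283203125, -193.11334228515625), (18.633291244506836, 47.41555404663086), 87.47850799560547), 75.0)
stand (((540.2134399414062, -190.97625732421875), (67.88844299316406, 88.7659912109375), 87.76597595214844), 556.5)
lamp (((625.5953979492188, 252.37503051757812), (150.45726013183594, 115.74290466308594), 6.566483020782471), 2413.0) [0.6245447  0.25309617 0.31995187]
[[159 159 160 157 160 158 158 160 159 159 159 160 159 160 160]
 [159 159 160 160 159 161 162 162 161 162 159 161 160 158 159]
 [159 161 161 165 166 168 167 161 152 150 160 157 160 159 159]
 [160 160 148 125 129 131 111 101 107 143 163 161 159 159 159]
 [160 163 142  81  57  61  55  48  80 139 165 160 159 159 160]
 [160 163 150  91  41  48  49  42  63 127 166 160 159 158 159]
 [159 162 159 117  41  44  72  98 102 137 164 160 159 159 159]
 [160 162 161 122  65 102 103 101 102 133 164 162 159 159 158]
 [159 162 160 128  57  78 104 101  95 124 159 161 160 159 160]
 [159 161 164 142  78  70 
[... 2013 characters left out ...]
169 168 169 168 169 169 167 160 141 113  85  72  71  72  76  88 114 141
  159 167 168 169 169 169 169 169 169 170]
 [169 169 169 168 168 168 169 169 164 150 124  94  75  70  71  74  85 107
  131 151 163 168 169 169 168 168 169 169]
 [169 168 169 168 168 168 168 168 169 168 159 141 112  85  73  70  72  76
   88 111 139 157 166 168 169 168 169 169]
 [168 168 168 169 169 169 169 168 168 168 169 165 153 129  97  76  70  70
   72  81 104 133 153 165 169 169 169 168]
 [168 169 168 168 169 169 169 169 168 168 168 169 168 160 141 113  89  87
  100 120 138 154 163 167 168 169 169 169]
 [169 168 169 169 169 169 169 168 169 168 168 168 168 169 165 158 152 153
  160 166 168 170 169 169 168 168 168 168]]
```

Emit:
step_arm:
  targets:
    - [0,0,-0.08,0.03,0.05,0.02,1]
    - [0,0,-0.16,0.06,0.1,0.02,1]
    - [0,0,-0.24,0.1,0.15,0.02,1]
    - [0,0,-0.32,0.14,0.2,0.02,1]
    - [0,0,-0.39,0.17,0.25,0.02,1]
    - [0,0,-0.39,0.2,0.3,0.02,1]
    - [0,0,-0.39,0.23,0.35,0.02,1]
    - [0,0,-0.39,0.255,0.394,0.02,1]

```text
time_s: 1.15
tcp_pos: [0.4708, -0.1906, 0.2165]
eef_rot: [[0.999, -0.038, 0.0], [-0.038, -0.999, 0.0], [0.0, -0.0, -1.0]]
ft_force: [0.3, -0.0, 0.2]
gripper_width: 0.0855
```

Emit:
step_arm:
  targets:
    - [0,0,0,0,0,0,0.1]
    - [0,0,0,0,0,0,0.1]
    - [0,0,0,0,0,0,0.1]

```text
time_s: 1.52
tcp_pos: [0.4689, -0.1945, 0.2164]
eef_rot: [[0.999, -0.042, -0.001], [-0.042, -0.999, -0.001], [-0.001, 0.001, -1.0]]
ft_force: [-0.7, -0.3, -0.5]
gripper_width: 0.0471
```

```bash
cat > snap.py <<'E'
import sys
from plant import arm
from h import *
tag=sys.argv[1]
s=arm.read_state();print(round(s['time_s'],2),s['tcp_pos'].round(4),s['eef_rot'].round(3).tolist(),s['ft_force'].round(1),round(s['gripper_width'],4),s['joints'].round(1))
for n in sys.argv[2:]:
    i=arm.camera_info(n);p,d=arm.grab_frame(n)
    cv2.imwrite(f"pics/{n}{tag}.png",p[:,:,::-1]);np.savez(f"{n}{tag}.npz",p=p,d=d,**i)
E
python3 snap.py 1 wrist
```

```text
1.52 [ 0.4689 -0.1945  0.2164] [[0.999, -0.042, -0.001], [-0.042, -0.999, -0.001], [-0.001, 0.001, -1.0]] [-0.7 -0.3 -0.5] 0.0471 [ 19.3  29.   -3.1 108.5   2.3  42.5 -77.5]
```

View pics/wrist1.png

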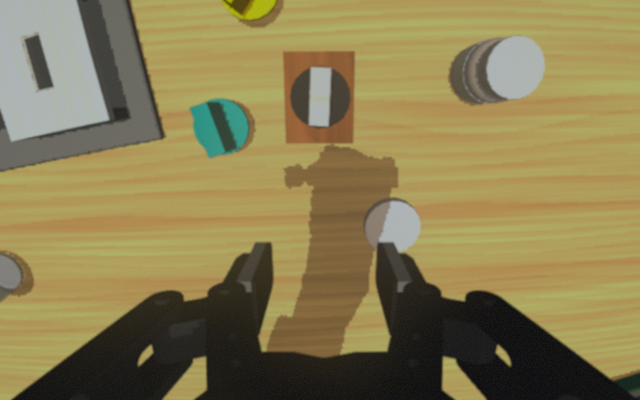

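The wrist view shows the specimen in its stand at (319,97), with turquoise at (221,128), the jar at (515,68) and the lid at (392,225). I measure the slab, flange and stand here.

```bash
cat > m2.py <<'E'
from h import *
import sys
def hsv(z): return cv2.cvtColor(z['p'],cv2.COLOR_RGB2HSV)
def rect(z,mask,h,box):
    m=np.zeros((400,640),np.uint8);u0,u1,v0,v1=box;m[v0:v1,u0:u1]=mask[v0:v1,u0:u1]*255
    c,_=cv2.findContours(m,cv2.RETR_EXTERNAL,cv2.CHAIN_APPROX_NONE);c=max(c,key=cv2.contourArea)
    P=plane(z,c.reshape(-1,2),h)[:,:2]
    r=cv2.minAreaRect((P*1000).astype(np.float32)); return np.round(r[0],1),np.round(r[1],1),round(r[2],1)
E
python3 - <<'E'
from m2 import *
z=load('wrist1.npz');H=hsv(z);C=cloud(z);b=(275,365,40,150)
print(np.median(C[60:75,290:300],(0,1)),np.median(C[80:110,315:323],(0,1)))
print('white',rect(z,(H[:,:,1]<70)&(H[:,:,2]>110),.088,b))
print('slab depth',rect(z,np.abs(C[:,:,2]-.088)<.012,.088,b))
print('flange',rect(z,(H[:,:,2]<75),.046,b))
print('stand',rect(z,C[:,:,2]>.025,.04,b))
E
```

```text
[ 0.57225931 -0.16844071  0.04112292] [ 0.54394767 -0.19160469  0.08922081]
white (array([ 542.1, -192.2]), array([18.6, 50.5]), 85.1)
slab depth (array([ 542.4, -192.2]), array([17.3, 50. ]), 85.2)
flange (array([ 540.4, -211.7]), array([16.9, 51.1]), 85.1)
stand (array([ 541.4, -190.9]), array([70.1, 90.2]), 87.6)
```

Emit:
step_arm:
  targets:
    - [0,0,-0.02,0.04,0,0,0.1]
    - [0,0,-0.02,0.073,0,-0.04,0.1]
    - [0,0,-0.02,0.073,0,-0.09,0.1]
    - [0,0,-0.02,0.073,0,-0.1,0.1]
    - [0,0,-0.02,0.073,0,-0.1,0.1]
    - [0,0,-0.02,0.073,0,-0.1,0.1]

```text
time_s: 2.33
tcp_pos: [0.5439, -0.1938, 0.1185]
eef_rot: [[0.998, -0.06, 0.003], [-0.06, -0.998, -0.001], [0.003, 0.001, -1.0]]
ft_force: [-0.6, 0.8, 0.5]
gripper_width: 0.047
```

```bash
python3 snap.py 2 wrist
```

```text
2.33 [ 0.5439 -0.1938  0.1185] [[0.998, -0.06, 0.003], [-0.06, -0.998, -0.001], [0.003, 0.001, -1.0]] [-0.6  0.8  0.5] 0.047 [ 16.4  41.6  -2.3 102.9   2.7  35.4 -81. ]
```

View pics/wrist2.png

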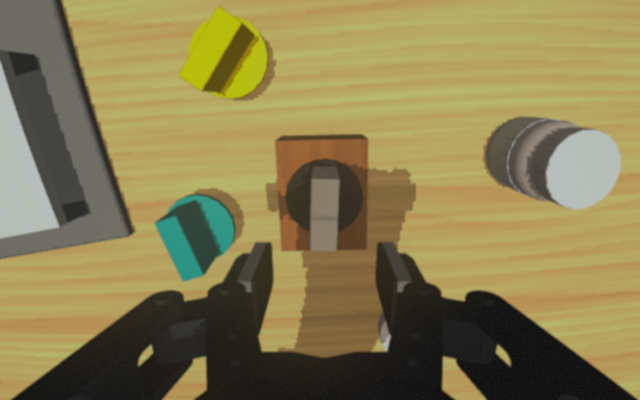

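The slab at (325,210) lies between the jaws and parallel to them. Next I descend and grip.

Emit:
step_arm:
  targets:
    - [0,0,0,-0.001,0.001,-0.03,0.1]
    - [0,0,0,-0.001,0.001,-0.055,0.1]
    - [0,0,0,-0.001,0.001,-0.064,0.1]
    - [0,0,0,-0.001,0.001,-0.064,-1]
    - [0,0,0,-0.001,0.001,-0.064,-1]
    - [0,0,0,-0.001,0.001,-0.064,-1]
    - [0,0,0,-0.001,0.001,-0.064,-1]
    - [0,0,0,-0.001,0.001,-0.064,-1]

```text
time_s: 3.38
tcp_pos: [0.5425, -0.1922, 0.0533]
eef_rot: [[0.998, -0.059, 0.001], [-0.059, -0.998, -0.001], [0.002, 0.0, -1.0]]
ft_force: [-0.4, 0.3, 5.7]
gripper_width: -0.0004
```

Emit:
step_arm:
  targets:
    - [0,0,0,0,0,0.02,-1]
    - [0,0,0,0,0,0.05,-1]
    - [0,0,0,0,0,0.08,-1]
    - [0,0,0,0,0,0.11,-1]
    - [0,0,0,0,0,0.11,-1]

```text
time_s: 4.0
tcp_pos: [0.5435, -0.1925, 0.1647]
eef_rot: [[0.998, -0.059, 0.005], [-0.059, -0.998, -0.001], [0.005, 0.001, -1.0]]
ft_force: [0.6, -0.8, -0.4]
gripper_width: -0.0004
```

```bash
python3 snap.py 3 wrist scene top
```

```text
4.0 [ 0.5435 -0.1925  0.1647] [[0.998, -0.059, 0.005], [-0.059, -0.998, -0.001], [0.005, 0.001, -1.0]] [ 0.6 -0.8 -0.4] -0.0004 [ 16.4  37.8  -2.5 100.8   2.3  41.2 -80.7]
```

View pics/wrist3.png

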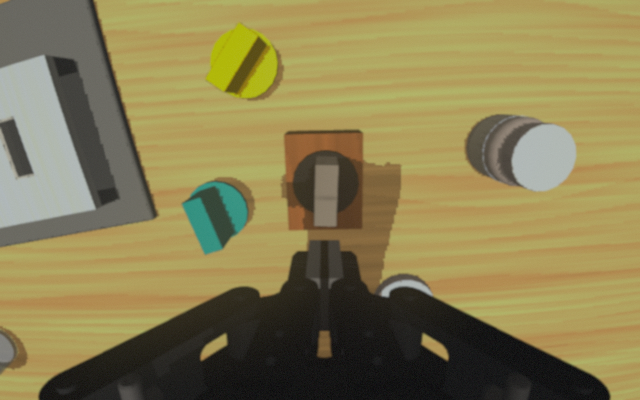

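View pics/scene3.png

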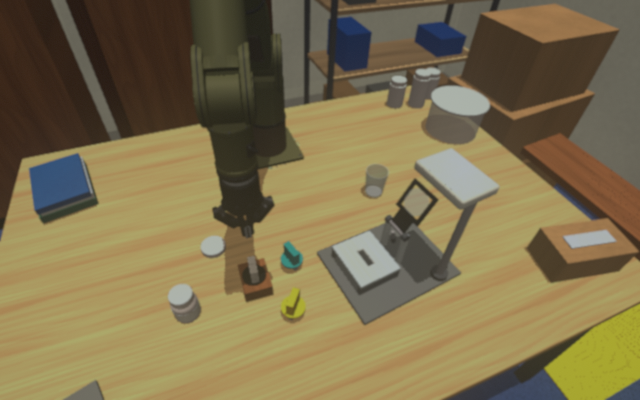

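The jaws closed on nothing and the slab is still in its stand at (326,190). I compare the TCP reading with the camera images.

Run:
```python
from h import *
tcp=np.array([0.5435,-0.1925,0.1647])
for n in ('wrist3','scene3','top3'):
    z=load(n+'.npz');print(n,proj(z,tcp),proj(z,[.542,-.192,.088]))
s=load('scene3.npz');t=load('top3.npz')
crop(s,180,320,170,310,4,'pics/s3c.png');crop(t,310,440,130,260,4,'pics/t3c.png')
z=load('wrist3.npz');C=cloud(z);print(C[243:262:3,324].round(3))
C=cloud(s);print(C[222:236:2,248].round(3))
```

```text
wrist3 [[326.50935177 230.15891419]] [[325.13371472 196.13824888]]
scene3 [[248.67634879 244.66872258]] [[252.00109283 263.9254634 ]]
top3 [[372.06902734 175.07277631]] [[368.64797874 179.62215882]]
[[ 0.555 -0.192  0.208]
 [ 0.555 -0.192  0.212]
 [ 0.554 -0.192  0.214]
 [ 0.555 -0.192  0.217]
 [ 0.554 -0.192  0.22 ]
 [ 0.555 -0.192  0.223]
 [ 0.554 -0.192  0.225]]
[[ 0.557 -0.188  0.254]
 [ 0.554 -0.188  0.245]
 [ 0.552 -0.189  0.237]
 [ 0.555 -0.19   0.233]
 [ 0.554 -0.19   0.226]
 [ 0.554 -0.191  0.22 ]
 [ 0.553 -0.191  0.212]]
```

View pics/s3c.png

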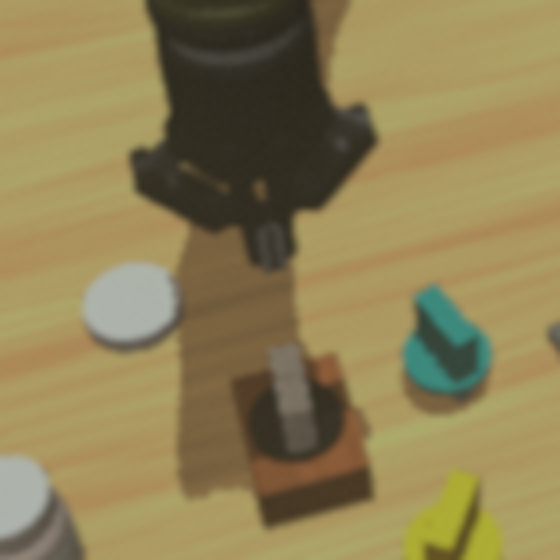

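View pics/t3c.png

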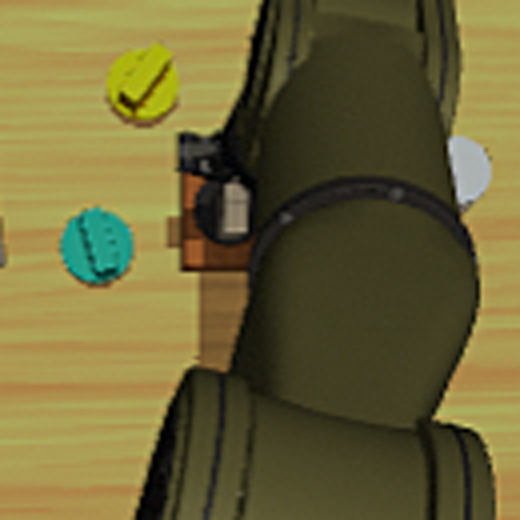

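Both cameras put the fingertip end near z = 0.20 while the state reads 0.165. The true tip is about 35-40 mm higher than reported. The 5.7 N during closing fits the tips having rested on the slab's top (0.089). I work out the offset more exactly before going back in.

Run:
```python
from m2 import *
s=load('scene3.npz');w=load('wrist3.npz')
for n,z,uv in (('s',s,(247.5,237)),('w',w,(324,241))):
    o,r=rays(z,uv);r=r[0]
    for x in (.5435,.5545): 
        k=(x-o[0])/r[0];print(n,x,(o+k*r).round(4))
H=hsv(w);b=(280,370,120,240);C=cloud(w)
print('slab',rect(w,np.abs(C[:,:,2]-.088)<.012,.088,b)); print('stand',rect(w,C[:,:,2]>.025,.04,b))
```

```text
s 0.5435 [ 0.5435 -0.1923  0.1918]
s 0.5545 [ 0.5545 -0.1937  0.205 ]
w 0.5435 [ 0.5435 -0.1911  0.1799]
w 0.5545 [ 0.5545 -0.1917  0.2058]
slab (array([ 543.3, -192. ]), array([18. , 52.3]), 85.1)
stand (array([ 541.8, -191.2]), array([69.4, 91.9]), 87.9)
```

Emit:
step_arm:
  targets:
    - [0,0,0,0,0,0,0.1]
    - [0,0,0,0,0,0,0.1]
    - [0,0,0,0,0,-0.03,0.1]
    - [0,0,0,0,0,-0.07,0.1]
    - [0,0,0,0,0,-0.11,0.1]
    - [0,0,0,0,0,-0.125,0.1]
    - [0,0,0,0,0,-0.125,0.1]

```text
time_s: 5.03
tcp_pos: [0.5414, -0.1918, 0.0369]
eef_rot: [[0.998, -0.059, -0.002], [-0.059, -0.998, 0.0], [-0.002, -0.0, -1.0]]
ft_force: [0.8, -0.8, 0.4]
gripper_width: 0.0472
```

```bash
python3 snap.py 4 scene wrist
python3 - <<'E'
from h import *
s=load('scene4.npz');crop(s,180,320,170,310,4,'pics/s4c.png')
E
```

```text
5.03 [ 0.5414 -0.1918  0.0369] [[0.998, -0.059, -0.002], [-0.059, -0.998, 0.0], [-0.002, -0.0, -1.0]] [ 0.8 -0.8  0.4] 0.0472 [ 16.   48.9  -1.9 105.5   3.4  25.7 -81.7]
```

View pics/s4c.png

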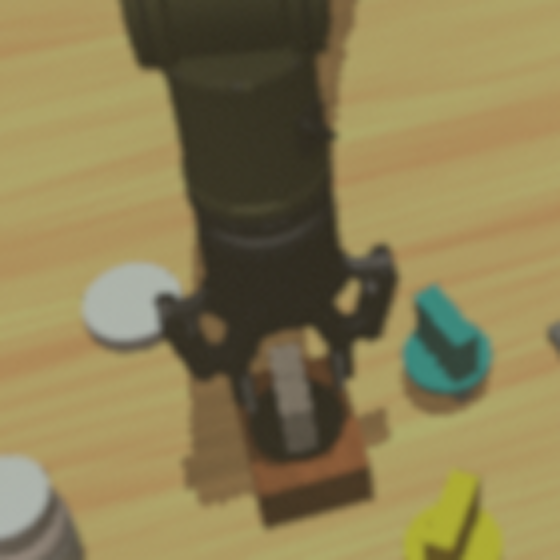

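View pics/wrist4.png

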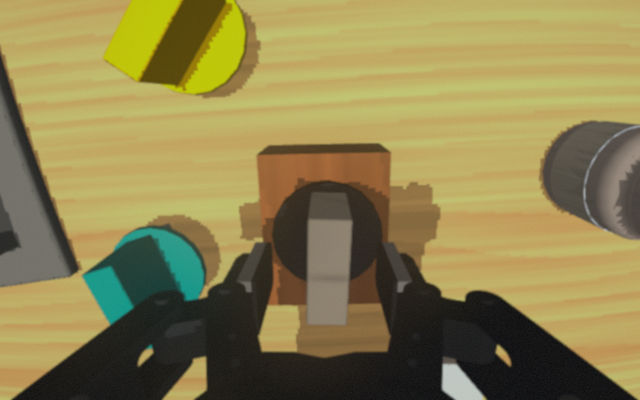

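Run:
```python
from m2 import *
w=load('wrist4.npz');C=cloud(w)
for u in (252,258,264,386,392,398):
    print(u,[tuple(C[v,u].round(3)) for v in range(238,262,4)])
```

```text
252 [(np.float64(0.525), np.float64(-0.14), np.float64(0.002)), (np.float64(0.522), np.float64(-0.14), np.float64(0.0)), (np.float64(0.52), np.float64(-0.14), np.float64(0.003)), (np.float64(0.555), np.float64(-0.162), np.float64(0.089)), (np.float64(0.555), np.float64(-0.163), np.float64(0.092)), (np.float64(0.555), np.float64(-0.163), np.float64(0.096))]
258 [(np.float64(0.525), np.float64(-0.145), np.float64(0.002)), (np.float64(0.522), np.float64(-0.144), np.float64(0.001)), (np.float64(0.555), np.float64(-0.163), np.float64(0.084)), (np.float64(0.555), np.float64(-0.164), np.float64(0.089)), (np.float64(0.555), np.float64(-0.165), np.float64(0.092)), (np.float64(0.555), np.float64(-0.166), np.float64(0.096))]
264 [(np.float64(0.541), np.float64(-0.157), np.float64(0.041)), (np.float64(0.538), np.float64(-0.157), np.float64(0.041)), (np.float64(0.555), np.float64(-0.166), np.float64(0.084)), (np.float64(0.555), np.float64(-0.167), np.float64(0.088)), (np.float64(0.555), np.float64(-0.167), np.float64(0.092)), (np.float64(0.555), np.float64(-0.168), np.float64(0.096))]
386 [(np.fl
[... 371 characters left out ...]
0.52), np.float64(-0.236), np.float64(0.002)), (np.float64(0.516), np.float64(-0.236), np.float64(0.0)), (np.float64(0.552), np.float64(-0.22), np.float64(0.085)), (np.float64(0.552), np.float64(-0.219), np.float64(0.089)), (np.float64(0.552), np.float64(-0.219), np.float64(0.092)), (np.float64(0.551), np.float64(-0.218), np.float64(0.095))]
398 [(np.float64(0.519), np.float64(-0.24), np.float64(0.001)), (np.float64(0.516), np.float64(-0.24), np.float64(0.0)), (np.float64(0.513), np.float64(-0.24), np.float64(0.001)), (np.float64(0.51), np.float64(-0.24), np.float64(0.001)), (np.float64(0.551), np.float64(-0.221), np.float64(0.092)), (np.float64(0.552), np.float64(-0.22), np.float64(0.097))]
```

The tips are really at z≈0.082 with the TCP reading 0.037. I go 24 mm lower and then close.

Emit:
step_arm:
  targets:
    - [0,0,0,0.001,0,-0.012,0.1]
    - [0,0,0,0.001,0,-0.023,0.1]
    - [0,0,0,0.001,0,-0.023,0.1]
    - [0,0,0,0.001,0,-0.023,-1]
    - [0,0,0,0.001,0,-0.023,-1]
    - [0,0,0,0.001,0,-0.023,-1]
    - [0,0,0,0.001,0,-0.023,-1]

```text
time_s: 6.0
tcp_pos: [0.5431, -0.1922, 0.0149]
eef_rot: [[0.998, -0.059, 0.001], [-0.059, -0.998, -0.0], [0.001, 0.0, -1.0]]
ft_force: [0.3, 0.4, 2.4]
gripper_width: 0.0169
```

Emit:
step_arm:
  targets:
    - [0,0,0,0,0,0.02,-1]
    - [0,0,0,0,0,0.05,-1]
    - [0,0,0,0,0,0.08,-1]
    - [0,0,0,0,0,0.11,-1]
    - [0,0,0,0,0,0.11,-1]

```text
time_s: 6.62
tcp_pos: [0.5442, -0.1924, 0.1264]
eef_rot: [[0.998, -0.059, 0.004], [-0.059, -0.998, -0.001], [0.004, 0.001, -1.0]]
ft_force: [0.2, 0.0, -1.5]
gripper_width: 0.0172
```

```bash
python3 snap.py 5 wrist scene;python3 - <<'E'
from h import *
s=load('scene5.npz');crop(s,180,320,170,310,4,'pics/s5c.png')
E
```

```text
6.62 [ 0.5442 -0.1924  0.1264] [[0.998, -0.059, 0.004], [-0.059, -0.998, -0.001], [0.004, 0.001, -1.0]] [ 0.2  0.  -1.5] 0.0172 [ 16.3  40.9  -2.4 102.6   2.7  36.3 -81.1]
```

View pics/wrist5.png

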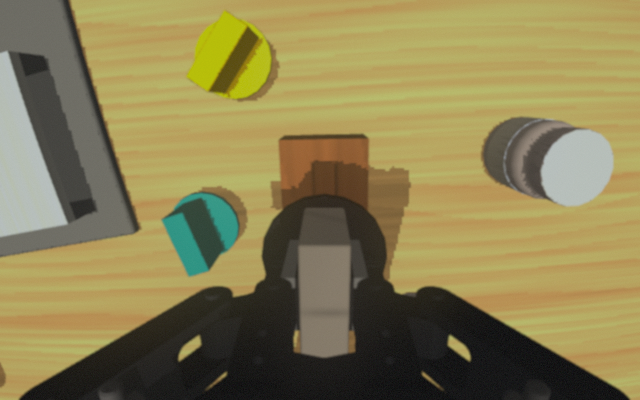

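View pics/s5c.png

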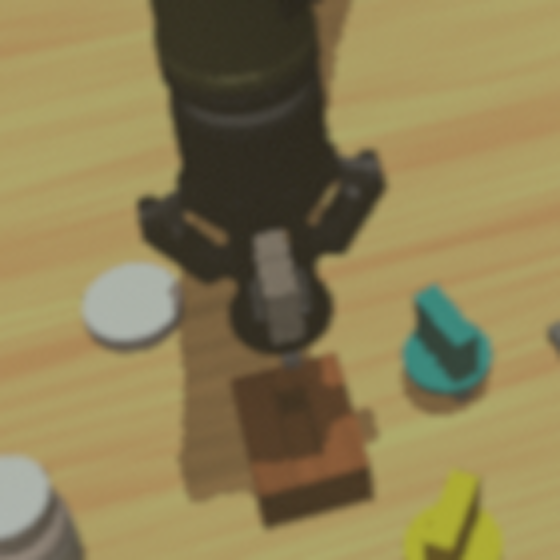

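The specimen is gripped (17 mm wide) and clear of the stand. I carry it to just short of the slot with its yaw matched, then look.

Emit:
step_arm:
  targets:
    - [0,0,0.02,0,0.04,0.01,-1]
    - [0,0,0.06,-0.01,0.09,0.01,-1]
    - [0,0,0.1,-0.02,0.14,0.01,-1]
    - [0,0,0.14,-0.02,0.19,0.01,-1]
    - [0,0,0.18,-0.02,0.24,0.01,-1]
    - [0,0,0.18,-0.02,0.275,0.01,-1]
    - [0,0,0.18,-0.02,0.275,0.01,-1]
    - [0,0,0.18,-0.02,0.275,0.01,-1]

```text
time_s: 7.72
tcp_pos: [0.5219, 0.0819, 0.1334]
eef_rot: [[0.993, 0.12, -0.002], [0.12, -0.993, -0.002], [-0.003, 0.001, -1.0]]
ft_force: [-0.6, -0.1, -0.8]
gripper_width: 0.0172
```

```bash
python3 snap.py 6 wrist top scene
```

```text
7.72 [0.5219 0.0819 0.1334] [[0.993, 0.12, -0.002], [0.12, -0.993, -0.002], [-0.003, 0.001, -1.0]] [-0.6 -0.1 -0.8] 0.0172 [-12.9  37.5  -1.7 110.2   2.   32.5 -99.1]
```

View pics/wrist6.png

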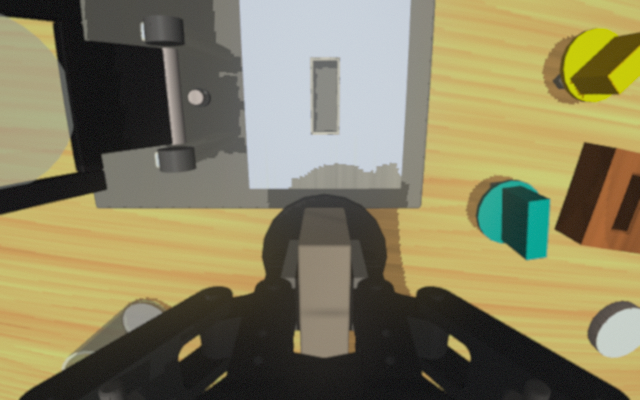

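View pics/scene6.png

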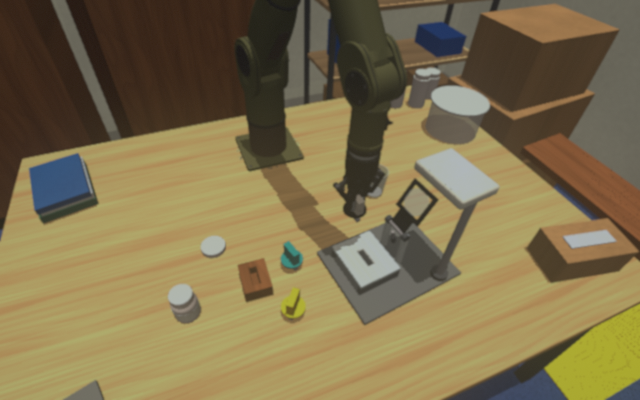

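The wrist view shows the slot at (325,96) ahead of the held slab, with the hinge posts at (162,30) and (175,157). I measure the slot and the held slab in this one view.

Run:
```python
from m2 import *
w=load('wrist6.npz');C=cloud(w);H=hsv(w)
g=cv2.cvtColor(w['p'],cv2.COLOR_RGB2GRAY)
print('stage z',np.median(C[60:150,260:300,2]),np.median(C[60:150,350:390,2]))
b=(300,352,45,145)
hs=np.median(C[60:150,350:390,2])
sl=(g<185)&(H[:,:,2]<210)
print(g[90,300:352])
for th in (170,190,205): print(th,'slot',rect(w,g<th,.0505,b))
t=load('top0.npz');gt=cv2.cvtColor(t['p'],cv2.COLOR_RGB2GRAY)
for th in (110,125,140): print('top slot',rect(t,gt<th,.0505,(270,289,155,184)))
s=load('scene6.npz');gs=cv2.cvtColor(s['p'],cv2.COLOR_RGB2GRAY)
for th in (100,120,140): print('scene slot',rect(s,gs<th,.0505,(350,382,244,270)))
# slab top corners
zs=.1334+.0521+.021;print('slab top z exp',zs,np.median(C[260:300,315:335],(0,1)))
m=np.abs(C[:,:,2]-zs)<.008
print('slab',rect(w,m,zs,(290,360,200,370)))
# flange: front edge
fz=zs-.042
m=(g<50);
for v in (196,198,200,205,210): print(v,np.where(g[v,250:400]<60)[0][[0,-1]]+250, C[v,325].round(4))
print(C[205:260:8,325].round(4))
crop(w,240,420,0,380,1.5,'pics/w6c.png')
```

```text
stage z 0.05108729835510045 0.05109950966193391
[209 208 209 208 208 209 205 209 207 201 182 167 157 135 115 121 133 137
 136 137 137 138 137 138 137 136 138 136 137 137 138 136 136 137 138 133
 135 158 179 191 200 207 207 209 208 210 206 208 208 209 208 208]
170 slot (array([594.6,  91.5]), array([54.1, 20.5]), 6.7)
190 slot (array([594.6,  91.4]), array([55.6, 22. ]), 6.4)
205 slot (array([594.5,  91.4]), array([57. , 23.6]), 6.5)
top slot (array([594.2,  92. ]), array([51.5, 16.9]), 6.5)
top slot (array([594.3,  91.5]), array([52.3, 18.6]), 8.4)
top slot (array([594.5,  91.4]), array([54.7, 20.9]), 6.0)
scene slot (array([595.8,  90.7]), array([45.3, 12.7]), 7.8)
scene slot (array([595.6,  91.1]), array([48.1, 16.2]), 6.4)
scene slot (array([595.7,  90.9]), array([50.6, 18.6]), 7.5)
slab top z exp 0.2065 [0.53344193 0.0846128  0.20767221]
slab (array([524.7,  83.6]), array([50.1, 24.2]), 6.9)
196 [317 335] [0.5507 0.0864 0.1646]
198 [304 344] [0.5499 0.0863 0.165 ]
200 [300 349] [0.549  0.0862 0.165 ]
205 [291 360] [0.5469 0.0859 0.1657]
210 [293 365] [0.546  0.0858 0.1702]
[[0.5469 0.0859 0.1657]
 [0.546  0.0859 0.1743]
 [0.5458 0.0859 0.1836]
 [0.5464 0.086  0.1938]
 [0.5459 0.086  0.2002]
 [0.5456 0.086  0.2066]
 [0.5437 0.0857 0.2086]]
```

Emit:
step_arm:
  targets:
    - [0,0,0,0.03,0.004,0,-1]
    - [0,0,0,0.06,0.008,0,-1]
    - [0,0,0,0.073,0.009,-0.02,-1]
    - [0,0,0,0.073,0.009,-0.05,-1]
    - [0,0,0,0.073,0.009,-0.065,-1]
    - [0,0,0,0.073,0.009,-0.065,-1]
    - [0,0,0,0.073,0.009,-0.065,-1]

```text
time_s: 8.75
tcp_pos: [0.5965, 0.0919, 0.0704]
eef_rot: [[0.993, 0.12, 0.002], [0.12, -0.993, 0.0], [0.002, 0.0, -1.0]]
ft_force: [0.2, 0.3, -0.6]
gripper_width: 0.0172
```

```bash
python3 snap.py 7 wrist scene top;python3 - <<'E'
from h import *
s=load('scene7.npz');crop(s,310,460,180,310,5,'pics/s7c.png')
E
```

```text
8.75 [0.5965 0.0919 0.0704] [[0.993, 0.12, 0.002], [0.12, -0.993, 0.0], [0.002, 0.0, -1.0]] [ 0.2  0.3 -0.6] 0.0172 [-12.2  47.3  -1.6  99.8   2.2  32.8 -98.3]
```

View pics/s7c.png

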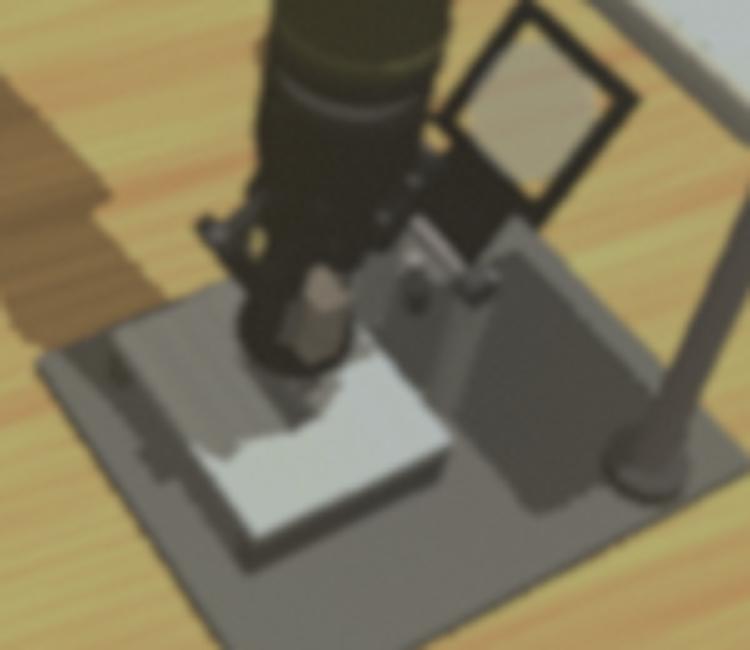

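View pics/wrist7.png

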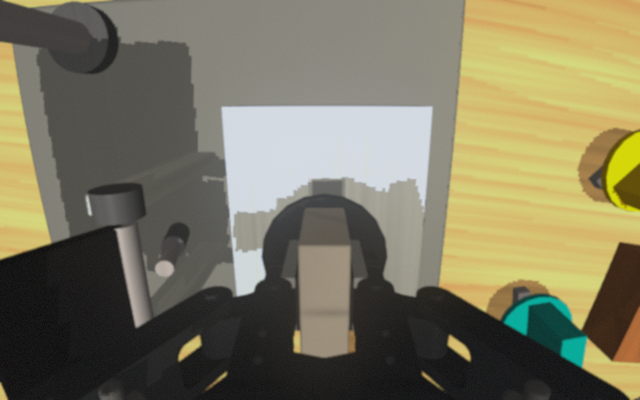

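The specimen hangs centred over the slot with the flange at (325,240), parallel to it. I lower it 30 mm and check the force.

Emit:
step_arm:
  targets:
    - [0,0,0,-0.001,-0.001,-0.012,-1]
    - [0,0,0,-0.001,-0.001,-0.02,-1]
    - [0,0,0,-0.001,-0.001,-0.026,-1]
    - [0,0,0,-0.001,-0.001,-0.03,-1]
    - [0,0,0,-0.001,-0.001,-0.03,-1]

```text
time_s: 9.52
tcp_pos: [0.5946, 0.091, 0.0391]
eef_rot: [[0.993, 0.121, -0.001], [0.121, -0.993, -0.0], [-0.001, 0.0, -1.0]]
ft_force: [-0.2, 0.4, -1.6]
gripper_width: 0.0174
```

Emit:
step_arm:
  targets:
    - [0,0,0,0,0,-0.005,-1]
    - [0,0,0,0,0,-0.009,-1]
    - [0,0,0,0,0,-0.012,-1]
    - [0,0,0,0,0,-0.012,-1]

```text
time_s: 10.02
tcp_pos: [0.5946, 0.091, 0.0272]
eef_rot: [[0.993, 0.121, -0.0], [0.121, -0.993, -0.0], [-0.0, 0.0, -1.0]]
ft_force: [0.0, -0.2, -1.6]
gripper_width: 0.0173
```

```bash
python3 snap.py 8 wrist scene;python3 - <<'E'
from h import *
s=load('scene8.npz');crop(s,310,460,180,310,5,'pics/s8c.png')
w=load('wrist8.npz');C=cloud(w);print(np.median(C[260:300,315:335],(0,1)), C[195:215:3,325].round(4))
E
```

```text
10.03 [0.5946 0.091  0.0272] [[0.993, 0.121, -0.0], [0.121, -0.993, -0.0], [-0.0, 0.0, -1.0]] [ 0.  -0.2 -1.6] 0.0173 [-12.3  51.1  -1.5 100.9   2.5  28.  -98.5]
[0.60581838 0.09362488 0.10140199] [[0.6237 0.0955 0.0578]
 [0.623  0.0954 0.0602]
 [0.6214 0.0952 0.0595]
 [0.6199 0.095  0.0593]
 [0.6183 0.0948 0.0585]
 [0.6189 0.0949 0.0648]
 [0.6184 0.0949 0.0675]]
```

View pics/s8c.png

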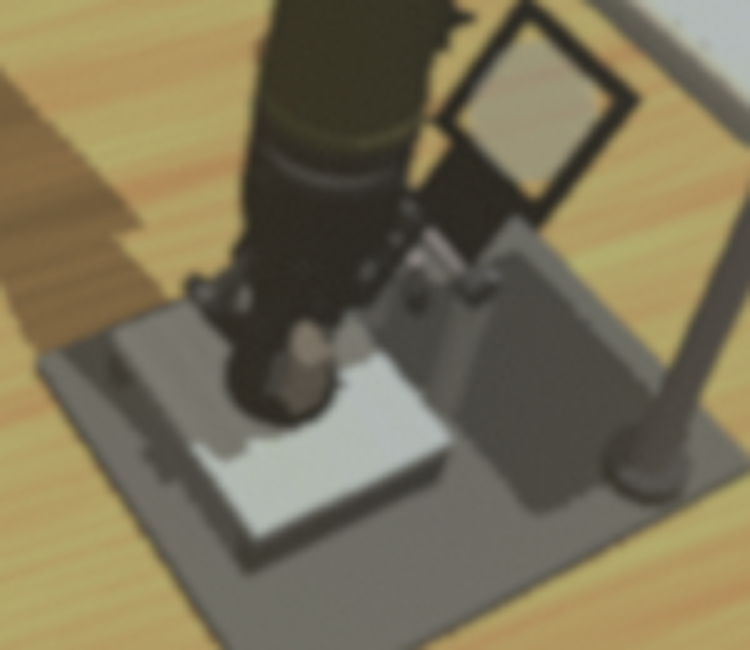

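The foot is through the slot and the flange is still 2-3 mm above the stage. I lower until contact.

Emit:
step_arm:
  targets:
    - [0,0,0,0,0,-0.001,-1]
    - [0,0,0,0,0,-0.002,-1]
    - [0,0,0,0,0,-0.002,-1]

```text
time_s: 10.5
tcp_pos: [0.5947, 0.091, 0.0254]
eef_rot: [[0.993, 0.12, -0.0], [0.12, -0.993, -0.0], [-0.0, 0.0, -1.0]]
ft_force: [0.1, -0.3, -1.3]
gripper_width: 0.0174
```

Emit:
step_arm:
  targets:
    - [0,0,0,0,0,-0.001,-1]
    - [0,0,0,0,0,-0.001,-1]

```text
time_s: 10.75
tcp_pos: [0.5949, 0.0911, 0.0249]
eef_rot: [[0.993, 0.121, 0.0], [0.121, -0.993, -0.0], [0.0, 0.0, -1.0]]
ft_force: [-1.0, -0.4, 3.7]
gripper_width: 0.0174
```

There is contact at 5 N. Next comes the quarter turn (+90°, unwinding the last joint).

Emit:
step_arm:
  targets:
    - [0,0,0.1,0,0,0.0005,-1]
    - [0,0,0.22,0,0,0.0005,-1]
    - [0,0,0.34,0,0,0.0005,-1]
    - [0,0,0.46,0,0,0.0005,-1]
    - [0,0,0.58,0,0,0.0005,-1]
    - [0,0,0.7,0,0,0.0005,-1]
    - [0,0,0.78,0,0,0.0005,-1]
    - [0,0,0.78,0,0,0.0005,-1]

```text
time_s: 11.75
tcp_pos: [0.5949, 0.0909, 0.0249]
eef_rot: [[0.622, 0.783, 0.0], [0.783, -0.622, 0.0], [0.0, -0.0, -1.0]]
ft_force: [-0.3, 0.1, -1.1]
gripper_width: 0.0172
```

```bash
python3 snap.py 9 scene;python3 - <<'E'
from h import *
s=load('scene9.npz');crop(s,310,460,180,310,5,'pics/s9c.png')
E
```

```text
11.75 [0.5949 0.0909 0.0249] [[0.622, 0.783, 0.0], [0.783, -0.622, 0.0], [0.0, -0.0, -1.0]] [-0.3  0.1 -1.1] 0.0172 [ -6.1  51.6 -12.4 100.6  19.7  29.9 -69.5]
```

View pics/s9c.png

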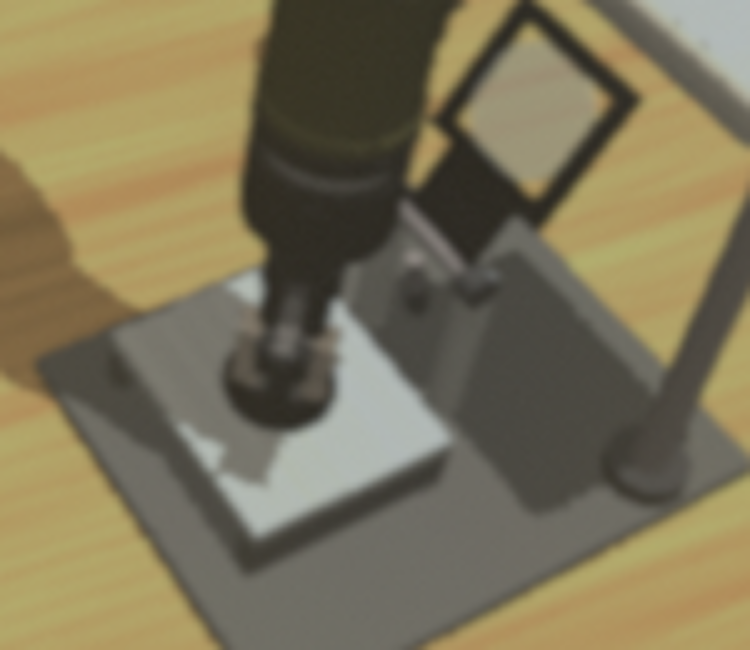

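It turns freely, with the slab now at 45° and the flange on the stage. I do the second half.

Emit:
step_arm:
  targets:
    - [0,0,0.1,0,0,0,-1]
    - [0,0,0.22,0,0,0,-1]
    - [0,0,0.34,0,0,0,-1]
    - [0,0,0.46,0,0,0,-1]
    - [0,0,0.58,0,0,0,-1]
    - [0,0,0.7,0,0,0,-1]
    - [0,0,0.8,0,0,0,-1]
    - [0,0,0.8,0,0,0,-1]

```text
time_s: 12.8
tcp_pos: [0.5948, 0.091, 0.0249]
eef_rot: [[-0.127, 0.992, -0.0], [0.992, 0.127, 0.0], [0.0, -0.0, -1.0]]
ft_force: [0.6, 0.1, -1.0]
gripper_width: 0.0173
```

Emit:
step_arm:
  targets:
    - [0,0,0,0,0,-0.0005,-1]
    - [0,0,0,0,0,-0.0005,0.1]
    - [0,0,0,0,0,-0.0005,0.1]
    - [0,0,0,0,0,-0.0005,0.1]
    - [0,0,0,0,0,-0.0005,0.1]

```text
time_s: 13.42
tcp_pos: [0.5948, 0.0911, 0.0245]
eef_rot: [[-0.13, 0.992, 0.0], [0.992, 0.13, 0.0], [0.0, 0.0, -1.0]]
ft_force: [-0.3, 0.3, -1.0]
gripper_width: 0.0467
```

Emit:
step_arm:
  targets:
    - [0,0,0,0,0,0.03,0.1]
    - [0,0,0,0,0,0.08,0.1]
    - [0,0,0,-0.03,0,0.13,0.1]
    - [0,0,0,-0.08,0,0.16,0.1]
    - [0,0,0,-0.13,0,0.18,-1]
    - [0,0,0,-0.18,0,0.18,-1]
    - [0,0,0,-0.18,0,0.18,-1]

```text
time_s: 14.3
tcp_pos: [0.4104, 0.0899, 0.2048]
eef_rot: [[-0.133, 0.991, -0.003], [0.991, 0.133, -0.003], [-0.003, -0.003, -1.0]]
ft_force: [0.8, 0.2, -0.6]
gripper_width: 0.0
```

```bash
python3 snap.py 10 scene top wrist;python3 - <<'E'
from h import *
s=load('scene10.npz');crop(s,310,510,130,310,4,'pics/s10c.png')
s=load('top10.npz');crop(s,170,350,95,275,4,'pics/t10c.png')
E
```

```text
14.3 [0.4104 0.0899 0.2048] [[-0.133, 0.991, -0.003], [0.991, 0.133, -0.003], [-0.003, -0.003, -1.0]] [ 0.8  0.2 -0.6] 0.0 [  4.9  26.8 -34.6 121.6  24.3  38.7 -38.6]
```

View pics/s10c.png

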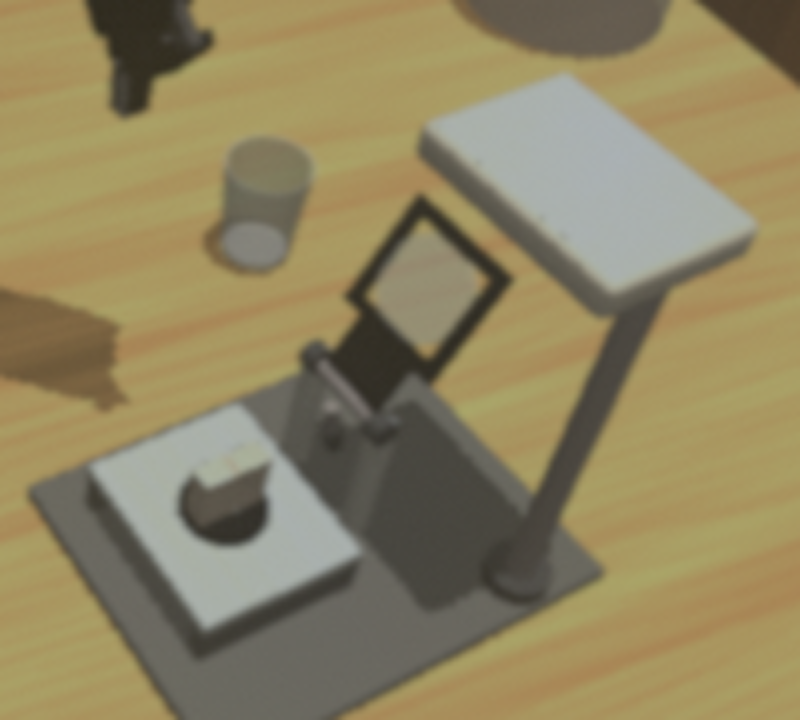

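View pics/t10c.png

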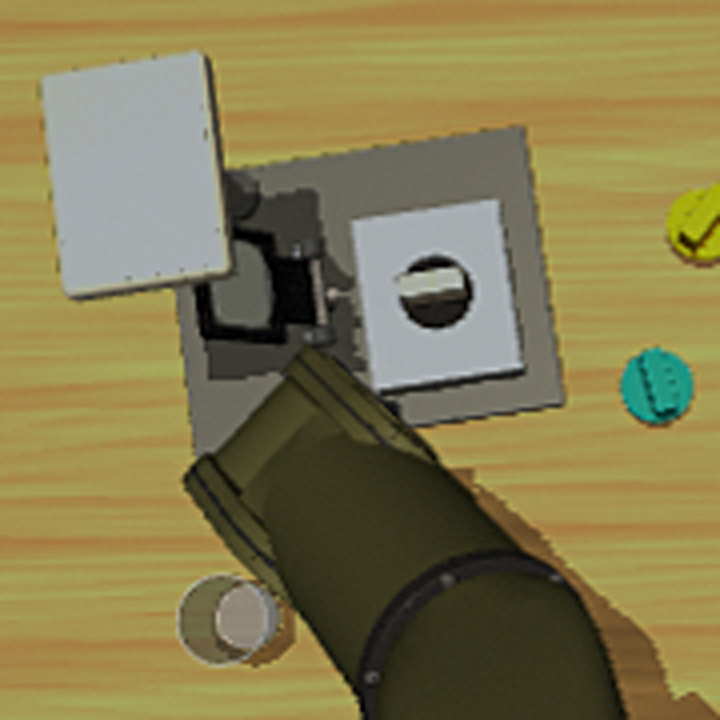

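The specimen is locked: in the scene and top crops the slab lies across the slot and the flange lies flat. I check that numerically, along with the magnifier and lamp positions, then yaw back and move to the left of the magnifier.

Run:
```python
from m2 import *
t=load('top10.npz');C=cloud(t);s=load('scene10.npz');D=cloud(s)
print('slab top',rect(t,np.abs(C[:,:,2]-.0985)<.01,.0985,(262,292,155,182)))
S=np.array([.5947,.0913,.0505]);a=np.radians(6.8);R=np.array([[np.cos(a),np.sin(a),0],[-np.sin(a),np.cos(a),0],[0,0,1]])
L=(D-S)@R.T
g=cv2.cvtColor(s['p'],cv2.COLOR_RGB2GRAY)
m=(L[:,:,0]>-.06)&(L[:,:,0]<.06)&(L[:,:,1]>.08)&(L[:,:,1]<.19)&(L[:,:,2]>.10)&(L[:,:,2]<.22)
P=L[m];print(len(P),P.min(0),P.max(0),np.median(P,0))
m=(L[:,:,1]>.08)&(L[:,:,1]<.24)&(L[:,:,2]>.23)&(L[:,:,2]<.30)&(L[:,:,0]>-.1)&(L[:,:,0]<.2)
P=L[m];print('lamp',np.percentile(P,[1,50,99],axis=0).round(3))
print('beaker',plane(t,(237,249),.0), plane(t,(225,250),.09))
```

```text
slab top (array([594.3,  89.6]), array([19.5, 48.8]), 7.1)
1118 [-0.04404079  0.09435585  0.10009221] [0.04309014 0.15099417 0.18403844] [0.00304257 0.12418378 0.14583545]
lamp [[-0.016  0.104  0.247]
 [ 0.068  0.146  0.27 ]
 [ 0.13   0.21   0.272]]
beaker [[0.33721443 0.23906927 0.        ]] [[0.33688224 0.25666225 0.09      ]]
```

Emit:
step_arm:
  targets:
    - [0,0,-0.15,0,0.02,0.01,-1]
    - [0,0,-0.33,0,0.05,0.02,-1]
    - [0,0,-0.51,0,0.08,0.02,-1]
    - [0,0,-0.69,0.01,0.11,0.02,-1]
    - [0,0,-0.87,0.02,0.13,0.02,-1]
    - [0,0,-1.05,0.03,0.15,0.02,-1]
    - [0,0,-1.23,0.04,0.17,0.02,-1]
    - [0,0,-1.41,0.04,0.18,0.02,-1]

```text
time_s: 15.45
tcp_pos: [0.4569, 0.2731, 0.2241]
eef_rot: [[0.96, 0.281, 0.001], [0.281, -0.96, 0.001], [0.002, -0.001, -1.0]]
ft_force: [-0.4, 0.1, 0.5]
gripper_width: -0.0002
```

Emit:
step_arm:
  targets:
    - [0,0,-0.16,0,0,0,-1]
    - [0,0,-0.16,0,0,0,-1]

```text
time_s: 15.7
tcp_pos: [0.4558, 0.2717, 0.2241]
eef_rot: [[0.991, 0.132, 0.001], [0.132, -0.991, -0.0], [0.001, 0.0, -1.0]]
ft_force: [-0.1, -0.2, -0.6]
gripper_width: -0.0003
```

```bash
python3 snap.py 11 scene
```

```text
15.7 [0.4558 0.2717 0.2241] [[0.991, 0.132, 0.001], [0.132, -0.991, -0.0], [0.001, 0.0, -1.0]] [-0.1 -0.2 -0.6] -0.0003 [ -30.9   30.2   -7.7  104.2    5.4   46.  -123.8]
```

View pics/scene11.png

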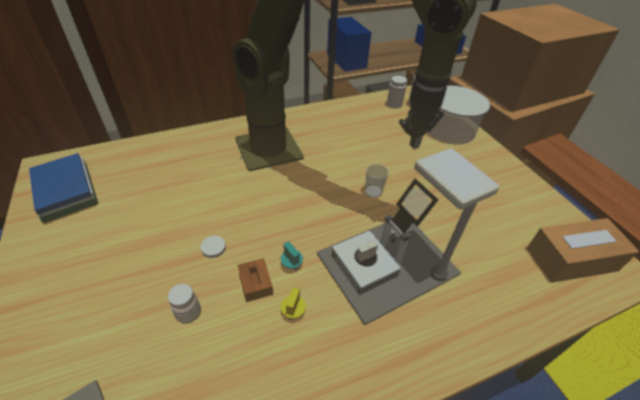

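The scene view shows the closed hand at (418,135), left of and in front of the lamp, and the specimen locked on the stage at (367,252). I ease the yaw a little, then tilt 40°.

Emit:
step_arm:
  targets:
    - [0,0,0.17,0,0,0,-1]
    - [0,0,0.34,0,0,0,-1]

```text
time_s: 16.0
tcp_pos: [0.4554, 0.271, 0.2244]
eef_rot: [[0.888, 0.461, 0.0], [0.461, -0.888, 0.0], [0.0, 0.0, -1.0]]
ft_force: [-0.2, 0.1, -0.1]
gripper_width: 0.0002
```

Emit:
step_arm:
  targets:
    - [0.015,-0.12,0,0,0,0,-1]
    - [0.033,-0.28,0,0.01,0,0,-1]
    - [0.05,-0.43,0,0.02,0,0,-1]
    - [0.068,-0.57,0,0.03,0,0,-1]
    - [0.083,-0.69,0,0.04,0,0,-1]
    - [0.083,-0.69,0,0.042,0,0,-1]
    - [0.083,-0.69,0,0.042,0,0,-1]

```text
time_s: 16.88
tcp_pos: [0.502, 0.2926, 0.2684]
eef_rot: [[0.721, 0.367, 0.588], [0.434, -0.9, 0.029], [0.54, 0.234, -0.808]]
ft_force: [0.0, -0.6, 0.1]
gripper_width: -0.0002
```

```bash
python3 snap.py 12 scene top wrist
python3 - <<'E'
from h import *
s=load('scene12.npz');crop(s,350,510,50,290,2.5,'pics/s12c.png')
E
```

```text
16.88 [0.502  0.2926 0.2684] [[0.721, 0.367, 0.588], [0.434, -0.9, 0.029], [0.54, 0.234, -0.808]] [ 0.  -0.6  0.1] -0.0002 [ -80.2   30.2   45.7  127.5   44.6    2.6 -152. ]
```

View pics/s12c.png

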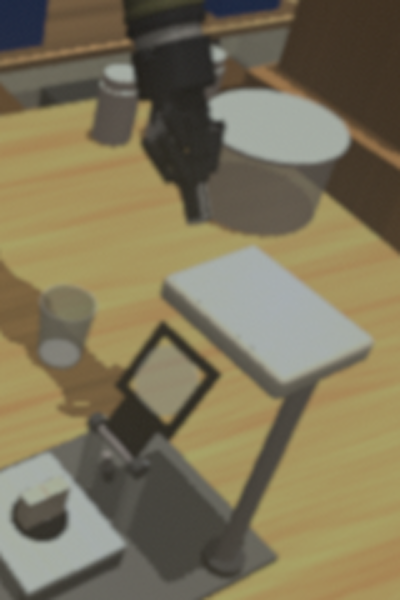

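View pics/wrist12.png

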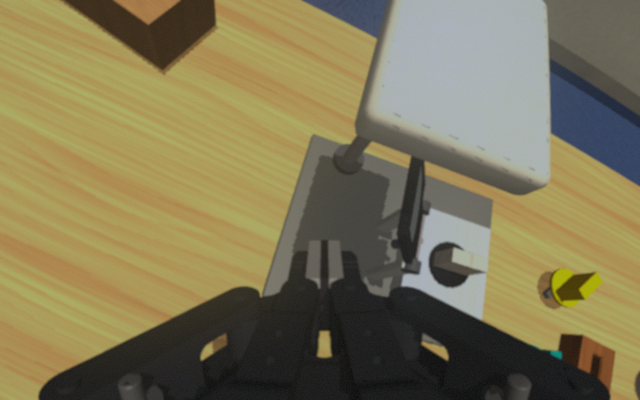

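The tilt ran into joint limits (q7 at -152, q6 at 2.6), so it stopped short and swung the elbow. I fit a simple kinematic model to the logged poses to find a wrist orientation that keeps clear of the limits.

```bash
cat > kin.py <<'E'
import numpy as np
from scipy.optimize import least_squares
from scipy.spatial.transform import Rotation as Ro
D=[([71.8369,39.534,-11.144,89.747,9.015,51.708,-12.324],[.21447,-.58628,.19566],[[.939,.3438,-.0008],[.3438,-.939,.0017],[0,-.0019,-1]]),
([19.3,29,-3.1,108.5,2.3,42.5,-77.5],[.4689,-.1945,.2164],[[.999,-.042,-.001],[-.042,-.999,-.001],[-.001,.001,-1]]),
([16.4,41.6,-2.3,102.9,2.7,35.4,-81],[.5439,-.1938,.1185],[[.998,-.06,.003],[-.06,-.998,-.001],[.003,.001,-1]]),
([16.0,48.9,-1.9,105.5,3.4,25.7,-81.7],[.5414,-.1918,.0369],[[.998,-.059,-.002],[-.059,-.998,0],[-.002,0,-1]]),
([-12.9,37.5,-1.7,110.2,2,32.5,-99.1],[.5219,.0819,.1334],[[.993,.12,-.002],[.12,-.993,-.002],[-.003,.001,-1]]),
([-12.3,51.1,-1.5,100.9,2.5,28,-98.5],[.5946,.091,.0272],[[.993,.121,0],[.121,-.993,0],[0,0,-1]]),
([-6.1,51.6,-12.4,100.6,19.7,29.9,-69.5],[.5949,.0909,.0249],[[.622,.783,0],[.783,-.622,0],[0,0,-1]]),
([4.9,26.8,-34.6,121.6,24.3,38.7,-38.6],[.4104,.0899,.2048],[[-.133,.991,-.003],[.991,.133,-.003],[-.003,-.003,-1]]),
([-30.9,30.2,-7.7,104.2,5.4,46,-123.8],[.4558,.2717,.2241],[[.991,.132,.001],[.132,-.991,0],[.001,0,-1]]),
([-80.2,30.2,45.7,127.5,44.6,2.6,-152],[.502,.2926,.2684],[[.721,.367,.588],[.434,-.9,.029],[.54,.234,-.808]])]
def fk(q,p,sg):
    q=np.radians(q)*np.array([sg[0],1,sg[1],1,sg[2],1,sg[3]])+np.r_[0,0,0,0,0,0,p[8]]
    z=lambda a:Ro.from_euler('z',a).as_matrix(); y=lambda a:Ro.from_euler('y',a).as_matrix()
    R=z(q[0]);x=np.array([0,0,p[0]])+R@[p[9],0,0]
    R=R@y(q[1])@z(q[2]);x=x+R@[p[1],0,p[2]]
    R=R@y(q[3])@z(q[4]);x=x+R@[p[3],0,p[4]]
    R=R@y(q[5]);x=x+R@[p[5],0,0]
    R=R@z(q[6]);x=x+R@[0,0,p[6]]
    return x,R
def res(p,sg):
    r=[]
    for q,x,R in D:
        a,b=fk(q,p,sg);r+=list((a-x)*10)+list((b-np.array(R)).ravel())
    return np.array(r)
def fit():
    best=None
    import itertools
    for sg in itertools.product((1,-1),repeat=4):
        for o in (0,np.pi/2,-np.pi/2,np.pi):
            s=least_squares(res,[.3,0,.3,0,.3,0,.25,0,o,0],args=(sg,))
            if best is None or s.cost<best[0]: best=(s.cost,s.x,sg)
    return best
if __name__=='__main__':
    b=fit();print(b[0],b[1].round(4),b[2]);np.savez('kin.npz',p=b[1],sg=b[2])
    for q,x,R in D:
        a,Rr=fk(q,b[1],b[2]);print((a-x).round(4),np.abs(Rr-R).max().round(3))
E
python3 kin.py
```

```text
0.5371839551118927 [ 3.75300e-01 -1.10000e-02  5.89900e-01  2.24000e-02  3.67900e-01
  7.90000e-02  3.94500e-01 -1.16755e+01  1.57050e+00  7.28000e-02] (-1, -1, -1, -1)
[0.0251 0.0034 0.001 ] 0.0
[ 0.0087  0.0385 -0.0006] 0.002
[ 0.0083  0.0386 -0.0018] 0.001
[ 0.0071  0.0383 -0.0013] 0.001
[-0.0155  0.0386 -0.0005] 0.001
[-0.01    0.0402 -0.0027] 0.001
[0.0037 0.007  0.0007] 0.001
[ 0.008  -0.0305  0.0048] 0.002
[-0.0187  0.0237  0.0002] 0.002
[-0.0001  0.0032  0.0003] 0.002
```

```bash
cat > kin2.py <<'E'
from kin import *
SG=(-1,-1,-1,-1)
def fk2(q,p):
    q=np.radians(q)*np.array([-1,1,-1,1,-1,1,-1])+np.r_[0,0,0,0,0,0,np.pi/2]
    z=lambda a:Ro.from_euler('z',a).as_matrix(); y=lambda a:Ro.from_euler('y',a).as_matrix()
    R=z(q[0]);x=np.array([0,0,p[0]])+R@[p[1],p[2],0]; J=[x]
    R=R@y(q[1])@z(q[2]);x=x+R@[p[3],p[4],p[5]];J.append(x)
    R=R@y(q[3])@z(q[4]);x=x+R@[p[6],p[7],p[8]];J.append(x)
    R=R@y(q[5]);x=x+R@[p[9],0,0]
    R=R@z(q[6]);J.append(x);x=x+R@[0,0,p[10]]
    return x,R,J
def res2(p):
    r=list(np.array(p)*.002)
    for q,x,R in D: r+=list((fk2(q,p)[0]-x)*10)
    return np.array(r)
if __name__=='__main__':
    s=least_squares(res2,[.37,.07,0,0,0,.58,0,0,.36,.08,.39]);print(s.x.round(4))
    for q,x,R in D: print((fk2(q,s.x)[0]-x).round(4))
    np.save('p2.npy',s.x)
E
python3 kin2.py
```

```text
[ 3.441e-01 -2.000e-04 -1.920e-02  1.600e-03 -2.520e-02  5.631e-01
  3.000e-04 -1.600e-03  3.450e-01  8.000e-04  3.642e-01]
[ 0.0001 -0.0001 -0.0001]
[ 0.0007 -0.0003  0.0002]
[-0.0008 -0.0002 -0.0001]
[ 0.0001 -0.0002  0.0002]
[-0.0003 -0.0001  0.0001]
[ 0.0001  0.0006 -0.0002]
[0.0001 0.0003 0.0001]
[ 0.     -0.0001  0.0001]
[-0.0002 -0.0003 -0.0001]
[ 0.     -0.0001 -0.0001]
```

The model now fits to under 1 mm. I search which spins about the tool axis leave joint margin for the tilted poses.

```bash
cat > ik.py <<'E'
from kin2 import *
p=np.load('p2.npy')
lo=np.array([-172.22,-26.19,-84.43,7.71,-57.33,2.42,-152.13]);hi=np.array([172.22,119.32,86.54,146.69,237.33,119.75,152.13])
S=np.array([.5947,.0913,.0505]);a=np.radians(6.8);ex=np.array([np.cos(a),np.sin(a),0]);ey=np.array([-np.sin(a),np.cos(a),0]);ez=np.array([0,0,1.])
def W(l): return S+l[0]*ex+l[1]*ey+l[2]*ez
def Rt(th,sp,pan=0):
    # tool down with tool x at slot-angle sp, then tilt about -ey by th, then pan about z
    x=np.cos(sp)*ex+np.sin(sp)*ey; z=-ez; y=np.cross(z,x)
    R=np.c_[x,y,z]
    return Ro.from_rotvec(ez*pan).as_matrix()@Ro.from_rotvec(-ey*th).as_matrix()@R
def ik(tip,R,q0,m=5):
    t=tip+.039*R[:,2]
    f=lambda q: np.r_[(fk2(q,p)[0]-t)*20,(fk2(q,p)[1]-R).ravel()*3,(q-q0)*.0005]
    s=least_squares(f,np.clip(q0,lo+m,hi-m),bounds=(lo+m,hi-m))
    q=s.x;x,Rr,J=fk2(q,p)
    return q,np.linalg.norm(x-t)*1000,np.degrees(np.arccos(min(1,(np.trace(Rr.T@R)-1)/2))),J
if __name__=='__main__':
    for th in (40,30):
      for pan in (0,20):
        for sp in range(-150,181,30):
            for q3 in (0,-40,40):
              row=[];ok=1
              q0=np.array([-20,50,q3,100,q3/-1.,15,0.])
              for l in ((-.10,.19,.13),(-.02,.19,.13),(-.02,.075,.13)):
                q,e,r,J=ik(W(l),Rt(np.radians(th),np.radians(sp),np.radians(pan)),q0);q0=q
                ok&=(e<2 and r<1.5);row.append((q.round(0).astype(int).tolist(),round(e,1),J[1].round(2).tolist()))
              if ok: print(th,pan,sp,q3,[(b[0],b[2]) for b in row[::2]])
E
python3 ik.py
```

```text
40 0 -150 0 [([-26, 44, -40, 140, 116, 60, -37], [0.38, 0.14, 0.74]), ([-5, 44, -37, 136, 131, 50, -27], [0.4, -0.0, 0.74])]
40 0 -150 -40 [([-21, 46, -48, 140, 113, 66, -34], [0.4, 0.12, 0.72]), ([-1, 46, -45, 136, 127, 54, -22], [0.42, -0.03, 0.72])]
40 0 -150 40 [([-29, 42, -33, 140, 119, 56, -41], [0.36, 0.16, 0.75]), ([-9, 42, -30, 136, 135, 47, -31], [0.39, 0.02, 0.75])]
40 0 -120 0 [([-28, 43, -36, 140, 118, 58, -9], [0.37, 0.15, 0.75]), ([-7, 43, -33, 136, 133, 48, 0], [0.39, 0.01, 0.75])]
40 0 -120 -40 [([-24, 45, -43, 140, 115, 63, -6], [0.39, 0.13, 0.73]), ([-3, 44, -40, 136, 129, 52, 6], [0.41, -0.02, 0.73])]
40 0 -90 0 [([-31, 42, -31, 140, 120, 55, 18], [0.35, 0.16, 0.75]), ([-10, 42, -28, 136, 136, 46, 27], [0.39, 0.03, 0.75])]
40 0 -90 -40 [([-26, 44, -39, 140, 117, 60, 22], [0.38, 0.14, 0.74]), ([-6, 43, -36, 136, 131, 50, 32], [0.4, 0.0, 0.74])]
40 0 -60 -40 [([-29, 43, -33, 140, 119, 57, 50], [0.36, 0.16, 0.75]), ([-9, 42, -31, 136, 134, 47, 59], [0.39, 0.02, 0.75])]
40 0 -30 -40 [([-33, 41, -28, 140, 122, 53, 77], [0.34, 0.17, 0.76]), ([-12, 41, -25, 136, 138, 45,
[... 5254 characters left out ...]
.0, 0.73]), ([13, 44, -50, 127, 113, 31, -40], [0.39, -0.12, 0.73])]
30 20 150 -40 [([-1, 47, -62, 134, 110, 50, -57], [0.43, -0.02, 0.71]), ([16, 47, -57, 127, 110, 36, -36], [0.4, -0.14, 0.71])]
30 20 150 40 [([-6, 43, -52, 135, 114, 43, -62], [0.4, 0.01, 0.74]), ([10, 43, -46, 127, 116, 28, -44], [0.38, -0.1, 0.74])]
30 20 180 0 [([-6, 43, -52, 135, 114, 43, -32], [0.4, 0.01, 0.74]), ([10, 43, -46, 127, 116, 29, -13], [0.39, -0.11, 0.74])]
30 20 180 -40 [([-3, 45, -57, 135, 111, 47, -29], [0.42, -0.01, 0.73]), ([13, 45, -52, 127, 112, 33, -9], [0.39, -0.13, 0.73])]
30 20 180 40 [([-8, 42, -48, 135, 116, 41, -34], [0.39, 0.02, 0.75]), ([8, 42, -42, 127, 119, 26, -17], [0.38, -0.09, 0.75])]
```

Feasible poses exist with the hand spun so the camera faces back (q5≈115, q3≈-40). I check whether a minimum-norm step model predicts how the arm resolves its redundancy, so I can plan a route there.

```bash
cat > sim.py <<'E'
from ik import *
def jac(q):
    x0,R0,_=fk2(q,p);J=np.zeros((6,7))
    for i in range(7):
        d=np.zeros(7);d[i]=1e-3*57.2958
        x,R,_=fk2(q+d,p);J[:3,i]=(x-x0)/1e-3;J[3:,i]=Ro.from_matrix(R@R0.T).as_rotvec()/1e-3
    return J
def go(q,rv,t,n=40,w=1.,lim=True,lam=1e-3,null=None):
    q=np.array(q,float);x0,R0,_=fk2(q,p)
    tr=[]
    for k in range(1,n+1):
        s=min(1,k/n);Rt_=Ro.from_rotvec(np.array(rv)*s).as_matrix()@R0;xt=x0+np.array(t)*s
        for _ in range(3):
            x,R,_=fk2(q,p);e=np.r_[xt-x,Ro.from_matrix(Rt_@R.T).as_rotvec()]
            J=jac(q);dq=J.T@np.linalg.solve(J@J.T+lam**2*np.eye(6),e)
            q=q+np.degrees(dq)
            if lim: q=np.clip(q,lo,hi)
        tr.append(q.copy())
    return q,np.linalg.norm(e[:3])*1000,np.degrees(np.linalg.norm(e[3:])),np.array(tr)
if __name__=='__main__':
    q=D[5][0];q,_,_,_=go(q,[0,0,.78],[0,0,0]);print(q.round(1),D[6][0])
    q=D[6][0];q,_,_,_=go(q,[0,0,.8],[0,0,0]);print(q.round(1));q,_,_,_=go(q,[0,0,0],[-.18,0,.18]);print(q.round(1),D[7][0])
    q,_,_,_=go(D[7][0],[0,0,-1.57],[.04,.18,.02]);print(q.round(1),D[8][0])
    q,_,_,_=go(D[8][0],[0,0,.34],[0,0,0]);print(q.round(1));q,a,b,_=go(q,[.083,-.69,0],[.042,0,0]);print(q.round(1),a,b,D[9][0])
E
python3 sim.py
```

```text
[ -6.1  51.4 -12.4 100.6  19.6  30.1 -69.4] [-6.1, 51.6, -12.4, 100.6, 19.7, 29.9, -69.5]
[  0.4  53.  -24.1 100.3  35.1  34.4 -37.4]
[  4.6  26.9 -34.  121.2  23.9  38.5 -38.1] [4.9, 26.8, -34.6, 121.6, 24.3, 38.7, -38.6]
[ -31.    29.7   -7.5  105.     4.7   45.6 -123.1] [-30.9, 30.2, -7.7, 104.2, 5.4, 46, -123.8]
[ -27.3   30.5  -13.5  104.     9.4   46.6 -108.4]
[ -88.4   41.2   65.3  138.    45.3    2.4 -152.1] 146.13595537196494 23.016562985802008 [-80.2, 30.2, 45.7, 127.5, 44.6, 2.6, -152]
```

The minimum-norm model predicts the arm's behaviour very well. I use it to plan: untilt, spin, tilt and enter.

```bash
cat > plan.py <<'E'
from sim import *
def goto(q,xt,Rt_,**k):
    x,R,_=fk2(q,p); return go(q,Ro.from_matrix(Rt_@R.T).as_rotvec(),np.array(xt)-x,**k)
if __name__=='__main__':
    qc=np.array([-80.2,30.2,45.7,127.5,44.6,2.6,-152])
    # direct untilt from current
    R0=np.array([[.888,.461,0],[.461,-.888,0],[0,0,-1.]])
    q1,a,b,tr=goto(qc,[.4554,.271,.2244],R0);print('untilt',q1.round(1),a,b)
    for yaw in (1.2,1.5,1.8,2.1,2.4,2.8):
        for pos in ([.46,.20,.22],[.48,.27,.25]):
            q2,a2,b2,_=go(q1,[0,0,yaw],np.array(pos)-fk2(q1,p)[0],n=60)
            for th in (.7,.6):
                tip=W((-.10,.19,.14)); 
                R=fk2(q2,p)[1];Rn=Ro.from_rotvec(-ey*th).as_matrix()@R
                q3,a3,b3,tr=goto(q2,tip+.039*Rn[:,2],Rn,n=60)
                q4,a4,b4,_=go(q3,[0,0,0],ex*.08)
                q5,a5,b5,_=go(q4,[0,0,0],-ey*.115)
                print(yaw,pos,th,'|',q2.round(0).astype(int),'|',q3.round(0).astype(int),round(a3,1),round(b3,1),'|',q4.round(0).astype(int),round(a4,1),'|',q5.round(0).astype(int),round(a5,1))
E
python3 plan.py
```

```text
untilt [ -28.8   30.3  -11.   104.2    7.6   46.3 -106.1] 3.488889960318701e-05 1.5823413039052121e-06
1.2 [0.46, 0.2, 0.22] 0.7 | [ -9  31 -32 108  21  47 -45] | [ -24   43  -42  140  114   61 -152] 0.0 3.8 | [ -18   44  -39  129  115   52 -140] 0.0 | [  -4   43  -39  136  129   50 -142] 0.0
1.2 [0.46, 0.2, 0.22] 0.6 | [ -9  31 -32 108  21  47 -45] | [ -33   37  -23  136  116   40 -152] 0.0 2.7 | [ -30   38  -17  125  113   31 -140] 0.0 | [ -13   37  -21  131  130   31 -145] 0.0
1.2 [0.48, 0.27, 0.25] 0.7 | [-15  32 -31  98  20  55 -48] | [ -25   43  -41  140  115   60 -152] 0.0 4.4 | [ -19   43  -38  129  116   52 -140] 0.0 | [  -4   42  -38  136  129   49 -142] 0.0
1.2 [0.48, 0.27, 0.25] 0.6 | [-15  32 -31  98  20  55 -48] | [ -33   37  -22  136  116   39 -152] 0.0 3.1 | [ -30   38  -16  125  113   31 -140] 0.0 | [ -14   37  -20  131  130   31 -145] 0.0
1.5 [0.46, 0.2, 0.22] 0.7 | [ -6  32 -37 108  25  48 -32] | [ -38   39  -19  140  125   48 -150] 0.0 0.0 | [ -34   40  -14  129  126   38 -140] 0.0 | [ -17   39  -17  136  143   40 -145] 0.0
1.5 [0.46, 0.2, 0.22] 0.6 | [ -6  32 -37
[... 2688 characters left out ...]
1 123  36 -71] 0.0
2.8 [0.46, 0.2, 0.22] 0.7 | [  6  38 -58 108  38  56  29] | [-23  43 -44 139 114  62 -63] 0.0 0.0 | [-18  44 -40 129 115  53 -51] 0.0 | [ -3  43 -40 136 128  50 -53] 0.0
2.8 [0.46, 0.2, 0.22] 0.6 | [  6  38 -58 108  38  56  29] | [-21  41 -43 135 108  52 -54] 0.0 0.0 | [-16  42 -39 124 106  45 -40] 0.0 | [ -2  41 -39 131 118  40 -42] 0.0
2.8 [0.48, 0.27, 0.25] 0.7 | [ -2  39 -57  98  36  64  28] | [-24  43 -42 140 114  61 -64] 0.0 0.0 | [-19  44 -39 129 115  52 -52] 0.0 | [ -4  43 -39 136 129  50 -54] 0.0
2.8 [0.48, 0.27, 0.25] 0.6 | [ -2  39 -57  98  36  64  28] | [-21  40 -42 135 108  51 -54] 0.0 0.0 | [-17  42 -37 124 106  44 -41] 0.0 | [ -3  40 -38 131 119  40 -43] 0.0
```

A yaw of +2.4 rad followed by a 0.7 rad tilt stays well within all limits. I untilt first.

Emit:
step_arm:
  targets:
    - [-0.02,0.15,0,-0.01,0,0,-1]
    - [-0.04,0.3,0,-0.02,0,0,-1]
    - [-0.055,0.45,0,-0.03,0,0,-1]
    - [-0.07,0.6,0,-0.04,0,0,-1]
    - [-0.083,0.69,0,-0.042,0,0,-1]
    - [-0.083,0.69,0,-0.042,0,0,-1]
    - [-0.083,0.69,0,-0.042,0,0,-1]

```text
time_s: 17.9
tcp_pos: [0.4598, 0.291, 0.2686]
eef_rot: [[0.889, 0.453, -0.061], [0.451, -0.891, -0.048], [-0.076, 0.016, -0.997]]
ft_force: [-1.4, 0.3, -1.0]
gripper_width: 0.0001
```

```bash
python3 snap.py 13
```

```text
17.9 [0.4598 0.291  0.2686] [[0.889, 0.453, -0.061], [0.451, -0.891, -0.048], [-0.076, 0.016, -0.997]] [-1.4  0.3 -1. ] 0.0001 [ -30.3   30.9  -11.6   93.6    6.6   60.6 -107. ]
```

Emit:
step_arm:
  targets:
    - [0,0,0.16,0,0,0,-1]
    - [0,0,0.34,0,0,0,-1]
    - [0,0,0.52,0,0,0,-1]
    - [0,0,0.7,0,0,0,-1]
    - [0,0,0.88,0,0,0,-1]
    - [0,0,1.06,0,0,0,-1]
    - [0,0,1.24,0,0,0,-1]
    - [0,0,1.4,0,0,0,-1]

```text
time_s: 18.9
tcp_pos: [0.4582, 0.2925, 0.2692]
eef_rot: [[-0.303, 0.952, 0.039], [0.95, 0.305, -0.068], [-0.076, 0.016, -0.997]]
ft_force: [0.6, 0.5, 0.2]
gripper_width: 0.0002
```

Emit:
step_arm:
  targets:
    - [0,0,0.18,0,0,0,-1]
    - [0,0,0.36,0,0,0,-1]
    - [0,0,0.54,0,0,0,-1]
    - [0,0,0.72,0,0,0,-1]
    - [0,0,0.9,0,0,0,-1]
    - [0,0,1.0,0,0,0,-1]
    - [0,0,1.0,0,0,0,-1]

```text
time_s: 19.77
tcp_pos: [0.4586, 0.2921, 0.269]
eef_rot: [[-0.961, 0.265, 0.078], [0.265, 0.964, -0.005], [-0.076, 0.015, -0.997]]
ft_force: [0.3, 0.2, -0.1]
gripper_width: -0.0004
```

```bash
python3 snap.py 14
python3 - <<'E'
from plan import *
from plant import arm
s=arm.read_state();q=s['joints'];x,R,_=fk2(q,p);print((x-s['tcp_pos']).round(4),x.round(4))
yaw=np.arctan2(R[1,0],R[0,0]);print('sp',np.degrees(yaw)-6.8)
for th in (.7,.62):
    Rn=Rt(th,yaw-np.radians(6.8))
    t=W((-.10,.19,.14))+.039*Rn[:,2]
    q3,a3,b3,tr=goto(q,t,Rn,n=60)
    print(th,'rotvec',Ro.from_matrix(Rn@R.T).as_rotvec().round(3),'shift',(t-x).round(4),q3.round(0),a3,b3,'max step deg',np.abs(np.diff(tr,axis=0)).max(0).round(1))
    print(fk2(q3,p)[2][1:])
    # straight-down only tip check
    for k in (10,20,30,40,50,59):
        xx,RR,_=fk2(tr[k],p);tip=xx-.039*RR[:,2];l=np.array([(tip-S)@ex,(tip-S)@ey,(tip-S)@ez]);print(k,l.round(3),tr[k].round(0))
E
```

```text
19.77 [0.4586 0.2921 0.269 ] [[-0.961, 0.265, 0.078], [0.265, 0.964, -0.005], [-0.076, 0.015, -0.997]] [ 0.3  0.2 -0.1] -0.0004 [ -9.9  32.4 -48.2 100.9  32.7  58.1   3.7]
[-0.0002  0.0006  0.0008] [0.4585 0.2928 0.2698]
sp 157.7818928673053
0.7 rotvec [ 0.088 -0.617  0.005] shift [ 0.0394 -0.0217 -0.1092] [-29.  41. -33. 140. 118.  55. -91.] 4.461536168191093e-05 1.991324604184324e-06 max step deg [0.7 0.7 0.8 0.7 2.4 1.4 2.6]
[array([0.35163349, 0.15064949, 0.75931759]), array([0.26427124, 0.2435346 , 0.43874333]), array([0.26487846, 0.24331718, 0.43922951])]
10 [-0.112  0.212  0.238] [-12.  31. -45. 108.  40.  49.  -4.]
20 [-0.11   0.207  0.218] [-17.  29. -39. 115.  51.  40. -15.]
30 [-0.108  0.203  0.199] [-23.  29. -32. 122.  67.  33. -33.]
40 [-0.105  0.198  0.179] [-27.  31. -28. 129.  90.  33. -58.]
50 [-0.103  0.194  0.159] [-28.  35. -31. 135. 108.  43. -79.]
59 [-0.1   0.19  0.14] [-29.  41. -33. 140. 118.  55. -91.]
0.62 rotvec [ 0.079 -0.538  0.004] shift [ 0.0369 -0.0219 -0.1111] [-27.  39. -32. 136. 113.  47. -84.] 5.599680416478405e-05 2.0494669825550907e-06 max step deg [0.6 0.6 0.7 0.6 2.2 1.2 2.4]
[array([0.34085164, 0.13037089, 0.77489727]), array([0.28466192, 0.24606458, 0.45476393]), array([0.28528111, 0.24575005, 0.45517628])]
10 [-0.112  0.212  0.237] [-12.  31. -45. 108.  40.  49.  -3.]
20 [-0.11   0.207  0.218] [-16.  30. -41. 114.  48.  42. -13.]
30 [-0.107  0.203  0.198] [-21.  30. -34. 120.  61.  35. -27.]
40 [-0.105  0.198  0.179] [-26.  31. -28. 126.  81.  31. -48.]
50 [-0.102  0.194  0.158] [-27.  34. -30. 132. 101.  37. -70.]
59 [-0.1   0.19  0.14] [-27.  39. -32. 136. 113.  47. -84.]
```

Emit:
step_arm:
  targets:
    - [0.006,-0.04,0,0.003,-0.001,-0.008,-1]
    - [0.013,-0.09,0,0.006,-0.003,-0.016,-1]
    - [0.019,-0.14,0,0.009,-0.005,-0.024,-1]
    - [0.026,-0.18,0,0.012,-0.007,-0.032,-1]
    - [0.032,-0.23,0,0.015,-0.008,-0.04,-1]
    - [0.038,-0.27,0,0.017,-0.009,-0.047,-1]
    - [0.044,-0.31,0,0.02,-0.011,-0.055,-1]
    - [0.044,-0.31,0,0.02,-0.011,-0.055,-1]

```text
time_s: 20.78
tcp_pos: [0.4782, 0.2812, 0.2136]
eef_rot: [[-0.895, 0.24, 0.376], [0.274, 0.961, 0.037], [-0.353, 0.136, -0.926]]
ft_force: [-0.2, -0.3, 0.9]
gripper_width: 0.0001
```

Emit:
step_arm:
  targets:
    - [0.006,-0.04,0,0.003,-0.001,-0.008,-1]
    - [0.013,-0.09,0,0.006,-0.003,-0.016,-1]
    - [0.019,-0.14,0,0.009,-0.005,-0.024,-1]
    - [0.026,-0.18,0,0.012,-0.007,-0.032,-1]
    - [0.032,-0.23,0,0.015,-0.008,-0.04,-1]
    - [0.038,-0.27,0,0.017,-0.009,-0.047,-1]
    - [0.044,-0.307,0,0.02,-0.011,-0.055,-1]
    - [0.044,-0.307,0,0.02,-0.011,-0.055,-1]

```text
time_s: 21.78
tcp_pos: [0.4994, 0.2704, 0.1581]
eef_rot: [[-0.748, 0.183, 0.638], [0.296, 0.952, 0.074], [-0.594, 0.244, -0.767]]
ft_force: [-0.8, 0.4, 0.1]
gripper_width: 0.0002
```

```bash
python3 snap.py 15 scene top
python3 - <<'E'
from h import *
s=load('scene15.npz');crop(s,350,510,50,290,2.5,'pics/s15c.png')
E
```

```text
21.77 [0.4994 0.2704 0.1581] [[-0.748, 0.183, 0.638], [0.296, 0.952, 0.074], [-0.594, 0.244, -0.767]] [-0.8  0.4  0.1] 0.0002 [-31.1  40.7 -30.6 139.7 118.7  53.8 -93. ]
```

View pics/s15c.png

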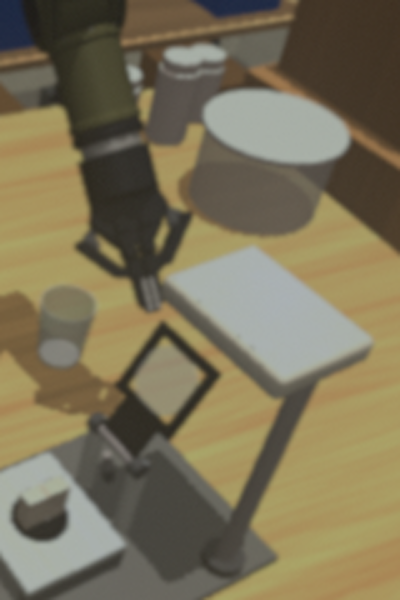

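View pics/top15.png

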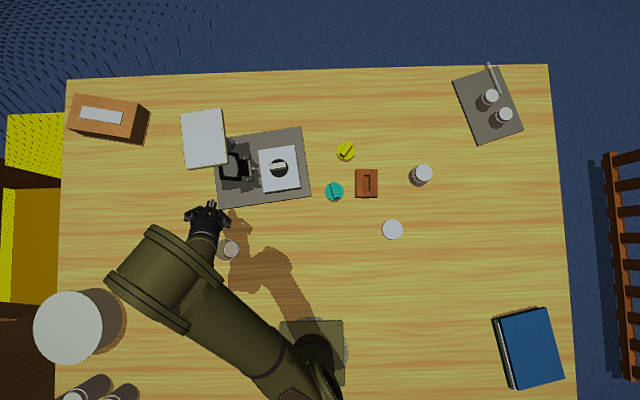

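Run:
```python
from ik import *
from h import load,proj
x=np.array([.4994,.2704,.1581]);z=np.array([.638,.074,-.767])
s=load('scene15.npz');t=load('top15.npz')
for d in (0,.03,.039,.045):
    tip=x-d*z;l=tip-S;print(d,tip.round(3),'slot',[round(float(l@e),3) for e in (ex,ey,ez)],proj(s,tip).round(1),proj(t,tip).round(1))
```

```text
0 [0.499 0.27  0.158] slot [-0.073, 0.189, 0.108] [[413.3 186.8]] [[214.5 195. ]]
0.03 [0.48  0.268 0.181] slot [-0.093, 0.189, 0.131] [[410.6 176.1]] [[213.  200.7]]
0.039 [0.475 0.268 0.188] slot [-0.098, 0.189, 0.138] [[409.8 172.9]] [[212.6 202.4]]
0.045 [0.471 0.267 0.193] slot [-0.102, 0.189, 0.142] [[409.2 170.7]] [[212.3 203.6]]
```

The picture puts the fingertip at (411,174), matching an offset of about 36 mm along the tool. The true tip is near slot (-0.097, 0.189, 0.137). I enter along +x below the lamp.

Emit:
step_arm:
  targets:
    - [0,0,0,0.015,0.002,-0.001,-1]
    - [0,0,0,0.03,0.004,-0.002,-1]
    - [0,0,0,0.045,0.006,-0.004,-1]
    - [0,0,0,0.06,0.008,-0.005,-1]
    - [0,0,0,0.072,0.009,-0.005,-1]
    - [0,0,0,0.072,0.009,-0.005,-1]

```text
time_s: 22.62
tcp_pos: [0.5729, 0.2792, 0.154]
eef_rot: [[-0.746, 0.184, 0.64], [0.298, 0.952, 0.075], [-0.595, 0.246, -0.765]]
ft_force: [-0.6, 0.2, 0.1]
gripper_width: 0.0001
```

```bash
python3 snap.py 16 scene top
python3 - <<'E'
from h import *
s=load('scene16.npz');crop(s,350,510,90,290,3,'pics/s16c.png')
E
```

```text
22.62 [0.5729 0.2792 0.154 ] [[-0.746, 0.184, 0.64], [0.298, 0.952, 0.075], [-0.595, 0.246, -0.765]] [-0.6  0.2  0.1] 0.0001 [-26.3  41.9 -26.7 129.9 120.1  46.4 -83.4]
```

View pics/s16c.png

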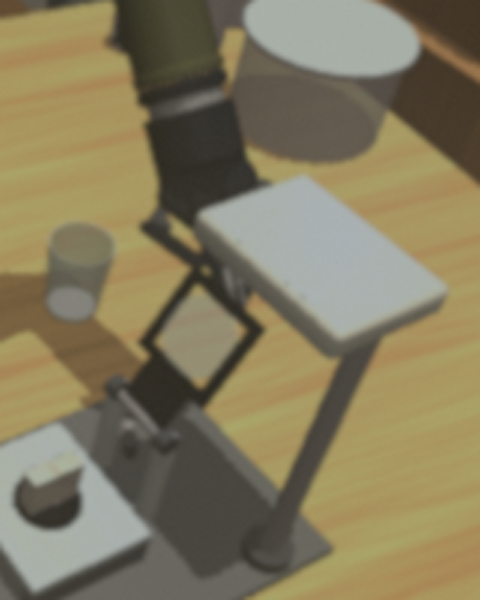

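The closed fingers are on the outer side of the frame, below the lamp, with no contact force. I push towards -y.

Emit:
step_arm:
  targets:
    - [0,0,0,0.002,-0.015,0,-1]
    - [0,0,0,0.004,-0.03,0,-1]
    - [0,0,0,0.005,-0.045,0,-1]
    - [0,0,0,0.006,-0.05,0,-1]

```text
time_s: 23.22
tcp_pos: [0.5764, 0.2284, 0.1532]
eef_rot: [[-0.749, 0.182, 0.637], [0.296, 0.952, 0.076], [-0.592, 0.245, -0.767]]
ft_force: [-6.2, 2.7, 1.7]
gripper_width: 0.0
```

```bash
python3 snap.py 17 scene
python3 - <<'E'
from h import *
s=load('scene17.npz');crop(s,350,510,90,290,3,'pics/s17c.png')
E
```

```text
23.23 [0.5764 0.2284 0.1532] [[-0.749, 0.182, 0.637], [0.296, 0.952, 0.076], [-0.592, 0.245, -0.767]] [-6.2  2.7  1.7] 0.0 [-19.9  41.5 -27.4 133.8 127.1  46.5 -85.5]
```

View pics/s17c.png

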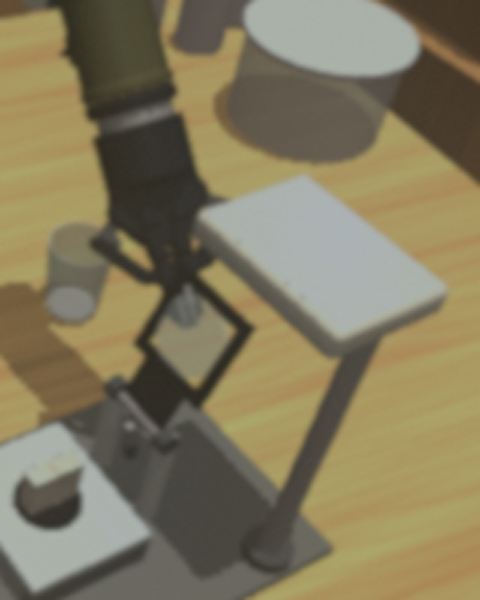

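The magnifier moves, but an x force of -6 N suggests the frame's front edge bears on the flaring finger roots. I ease back 8 mm in x while pushing on.

Emit:
step_arm:
  targets:
    - [0,0,0,-0.008,-0.002,0,-1]
    - [0,0,0,-0.008,-0.015,0,-1]
    - [0,0,0,-0.007,-0.025,0,-1]
    - [0,0,0,-0.007,-0.03,0,-1]

```text
time_s: 23.78
tcp_pos: [0.5715, 0.1979, 0.1541]
eef_rot: [[-0.746, 0.184, 0.64], [0.298, 0.952, 0.073], [-0.596, 0.245, -0.765]]
ft_force: [0.2, 2.5, 1.6]
gripper_width: -0.0002
```

Emit:
step_arm:
  targets:
    - [0,0,0,0.005,-0.004,0,-1]
    - [0,0,0,0.008,-0.015,0,-1]
    - [0,0,0,0.01,-0.025,0,-1]
    - [0,0,0,0.01,-0.03,0,-1]
    - [0,0,0,0.01,-0.03,0,-1]

```text
time_s: 24.4
tcp_pos: [0.581, 0.1682, 0.1537]
eef_rot: [[-0.747, 0.184, 0.639], [0.297, 0.952, 0.074], [-0.595, 0.245, -0.766]]
ft_force: [0.3, -0.2, -0.5]
gripper_width: -0.0001
```

```bash
python3 snap.py 18 scene
python3 - <<'E'
from h import *
s=load('scene18.npz');crop(s,350,510,90,290,3,'pics/s18c.png')
E
```

```text
24.4 [0.581  0.1682 0.1537] [[-0.747, 0.184, 0.639], [0.297, 0.952, 0.074], [-0.595, 0.245, -0.766]] [ 0.3 -0.2 -0.5] -0.0001 [-11.9  41.2 -28.  137.6 135.2  47.1 -87.2]
```

View pics/s18c.png

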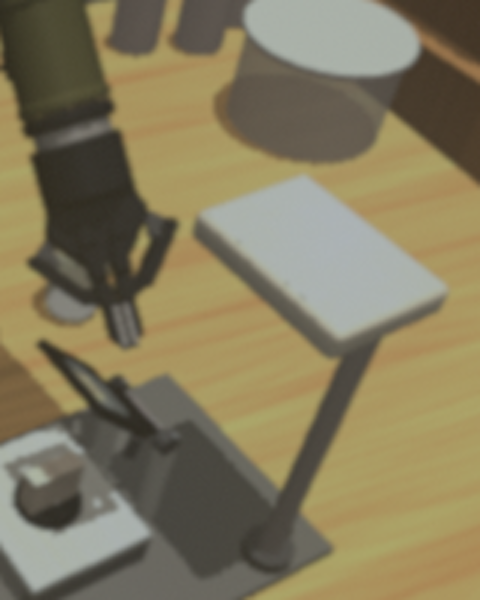

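The magnifier is past the snap point and swinging over, with no contact force. I retreat and look again.

Emit:
step_arm:
  targets:
    - [0,0,0,-0.01,0,0.01,-1]
    - [0,0,0,-0.03,0,0.02,-1]
    - [0,0,0,-0.05,0.01,0.04,-1]
    - [0,0,0,-0.07,0.02,0.06,-1]
    - [0,0,0,-0.08,0.03,0.08,-1]
    - [0,0,0,-0.08,0.03,0.08,-1]

```text
time_s: 25.2
tcp_pos: [0.5002, 0.2015, 0.2361]
eef_rot: [[-0.746, 0.178, 0.641], [0.295, 0.952, 0.079], [-0.597, 0.249, -0.763]]
ft_force: [0.1, 0.4, 0.9]
gripper_width: 0.0002
```

```bash
python3 snap.py 19 scene top
python3 - <<'E'
from m2 import *
from ik import S,ex,ey,ez
s=load('scene19.npz');crop(s,310,510,110,310,3,'pics/s19c.png')
t=load('top19.npz');crop(t,170,450,95,265,2.8,'pics/t19c.png')
for z in (s,t):
    C=cloud(z)-S;L=np.stack([C@ex,C@ey,C@ez],-1)
    m=(np.abs(L[:,:,0])<.045)&(L[:,:,1]>-.05)&(L[:,:,1]<.06)&(L[:,:,2]>.06)&(L[:,:,2]<.13)
    P=L[m]; print(len(P));
    if len(P): print(P.min(0).round(3),P.max(0).round(3),np.median(P,0).round(3)); A=np.c_[P[:,:2],np.ones(len(P))];print('plane',np.linalg.lstsq(A,P[:,2],rcond=None)[0].round(3))
E
```

```text
25.2 [0.5002 0.2015 0.2361] [[-0.746, 0.178, 0.641], [0.295, 0.952, 0.079], [-0.597, 0.249, -0.763]] [0.1 0.4 0.9] 0.0002 [-22.5  26.8 -28.3 142.  118.6  41.2 -84. ]
1074
[-0.043 -0.043  0.066] [0.044 0.059 0.078] [0.004 0.004 0.074]
plane [-0.005  0.011  0.073]
809
[-0.043 -0.043  0.064] [0.042 0.06  0.081] [-0.001  0.005  0.074]
plane [-0.006  0.01   0.074]
```

View pics/s19c.png

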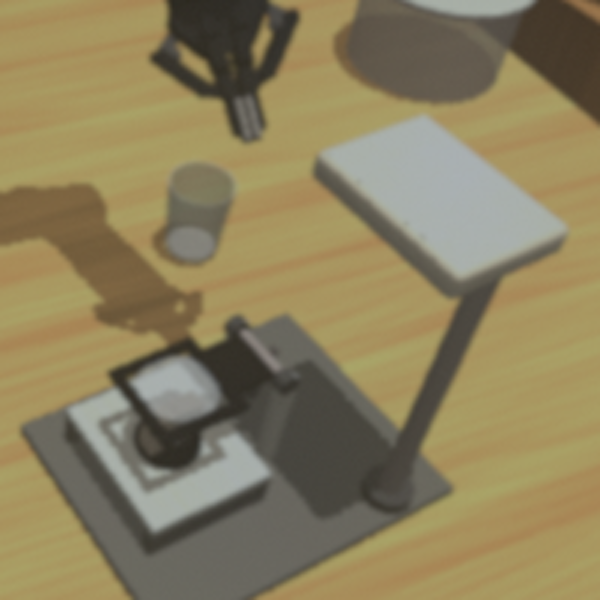

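View pics/t19c.png

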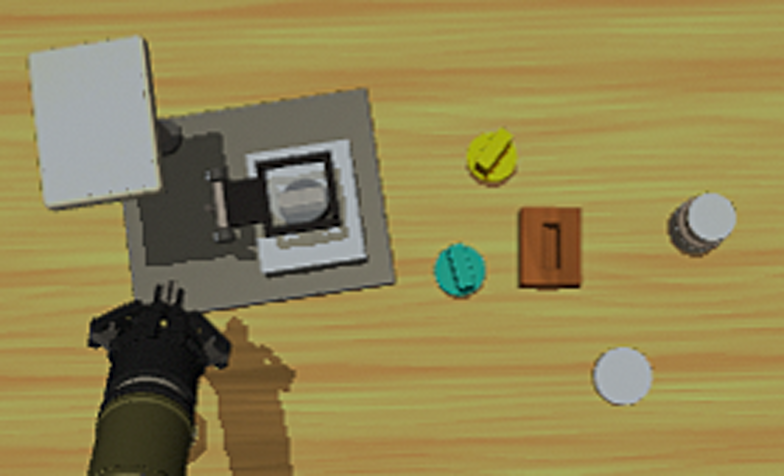

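The magnifier frame lies level: its upper face is a plane 74 mm above the stage with a slope of about 0.01, over the specimen. The jar, lid and beaker stand where they were, and the hand is clear. I hand the job in.

```bash
python3 -c "
from plant import arm
s=arm.read_state();print(s['ft_force'].round(2),abs(s['qd']).max().round(2));arm.job_done()"
```

```text
[ 0.22 -0.72  0.76] 1.41
the job is handed in; nothing more can be done
```

I handed the job in at about 25 s; no verdict was reported. My last checks show both parts of the task done: the specimen locked in the stage and the magnifier level above it.

**Last checks**
- **Specimen:** After release, the slab was turned about 90° across the slot and within about 2 mm of the slot centre. Its flange lay flat on the stage. I did not measure its position again after the magnifier swung over, but the pictures show nothing out of place.
- **Magnifier:** The frame's upper face is 74 mm above the stage with a slope of about 0.01, which is level at its stop.
- **Hand:** It is clear of everything, with no contact force.
- **Bystanders:** The jar, jar lid and beaker look unmoved in the last top and scene pictures.

**What failed or disagreed on the way**
- **First grasp missed:** The real fingertips sit about 36–40 mm short of the reported TCP along the tool. The first grip closed on nothing, with the tips lightly on the slab's top (about 6 N). I measured the offset in the images and corrected for it from then on.
- **First tilt stopped short:** Tilting for the magnifier ran into joint limits. I fitted the arm's kinematics from the logged poses, spun the hand round and tilted again without trouble.
- **Push on the magnifier:** A brief sideways force of about 6 N appeared and went away when I eased back 8 mm.

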